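Set the backs of a pair of study casts flush with a square

TASK

The upper study cast sits a few millimetres too far back on the lower one. Take the square from its block, lay its stock flat on the upper cast's base with the blade hanging down behind, gently draw the blade in until it rests without a gap on both backs, hold it pressed on base and backs for a good second, and put the square back in its slot as it stood. Move the cast with the square only, never the fingers, press with less than 25 N so that the plaster does not chip, leave the casts flush, and do not disturb the jar, bowl or spatula.

Things in the scene. Friction and masses are not known exactly. Their poses are not given: they have to be found in the camera images.
- lower_cast: Lower study cast of cream dental stone, teeth up on a 100 x 100 mm black mat 3 mm thick; fixed. Origin: bench level, under the middle of its flat upright back face. x points out of the back face, away from the front teeth; z up. 62 mm wide (y), about 65 mm deep (x -65 to 0 mm). Back face: plane x = 0, 3 to 27 mm above the bench; biting plane 39 mm above the bench.
- lower_back (a point): Middle of the lower cast's back face, 15 mm above the bench; axes as the lower cast.
- upper_cast: Upper cast, some 0.2 kg, loose, teeth down on the lower cast's teeth, sliding on them with a few N of friction. Origin: 39 mm above the bench, under the middle of its back face; x out of the back, z up. 62 mm wide, 65 mm deep; back face 12 to 36 mm above the origin; flat level base face on top, 75 mm above the bench. At the start its back stands 4 to 8 mm out (+x) from the lower one's.
- upper_back (a point): Middle of the upper cast's back face, 12 mm below its base face; axes as the upper cast. Flush means that it lies in the plane of the lower cast's back.
- square: The square, 0.15 kg, upright in the block. Origin: inner corner, where stock underside and blade inner (-x) edge meet. x from stock to blade, z up. Stock: aluminium bar, x -70 to 16, 15 thick (y), z 0 to 26 mm. Blade: steel strip, x 0 to 16, 3 thick, down to z -62 mm. In use the stock's underside lies on the upper base, the blade's inner edge on the backs: axes as the casts'.
- square_stock: The stock of the square, which is where to grip it across its 15 mm thickness (y), from above. Origin: centre of the stock, 27 mm to -x and 13 mm above the inner corner; axes as the square.
- block: Beech tool block, 120 x 140 x 75 mm (x, y, z), fixed. Origin: centre of its underside, z up. The square's stock rests along x on its top, 75 mm above the bench, blade in the slot; the square's inner corner then lies at x = 17, y = 0, z = 75 mm, axes along the block's. A row of short burs stands at y = -55 mm, up to 14 mm above the top.
- slot (a point): Centre of the mouth of the block's slot, at x = 25 mm, y = 0 of the block, 75 mm above the bench; the slot is 25 mm long in x, 9 mm wide in y, 68 mm deep.
- jar: Small white jar with a red cap, 44 mm wide, 55 mm high, on the bench beside the casts; leave it alone. Origin: centre of its underside.
- bowl: Green plaster mixing bowl, 110 mm wide, 60 mm high, on the bench; leave it alone. Origin: centre of its underside.
- spatula: Plaster spatula, 190 mm long, lying on the bench near the robot; leave it alone. Origin: at the level of the bench, near its middle.
Things that resemble listed ones, but are neither listed nor needed, are in the scene too. Of the things that look like the lower_cast, take the one that is farthest to the robot's right at the start.

How it is judged (in metres and radians):
On the way:
1. for 1 s at once: stock flat on the upper base (over 1 N), upright blade on the lower cast's back (over 2 N), in line with the casts, and the two backs flush to 1.5 mm (contact force between square_stock and upper_cast above 1 N and contact force between square and lower_cast above 2 N and x of upper_back in the frame of lower_cast between -0.0015 and 0.0015 m and angle between the z axis of square and the z axis of lower_cast, either way round below 0.04 rad and angle between the x axis of square and the x axis of lower_cast, either way round below 0.09 rad), for 1 s.
At the end, for the whole second after the job is handed in: The upper cast rests on the lower with the backs flush to 1.5 mm, within 5 mm sideways and 4.5 degrees of turn; the square stands in the block as at the start (corner within 6 mm along, 5 mm across, stock down on the block to 3 mm); released and at rest (x of upper_back in the frame of lower_cast between -0.0015 and 0.0015 m and y of upper_back in the frame of lower_cast between -0.005 and 0.005 m and angle between the x axis of upper_cast and the x axis of lower_cast, either way round below 0.08 rad and angle between upper_cast's own z axis and vertical below 0.04 rad and linear speed of each of upper_cast, square below 0.01 m/s and x of square in the frame of block between 0.011 and 0.023 m and y of square in the frame of block between -0.005 and 0.005 m and z of square in the frame of block between 0.072 and 0.078 m and angle between square's own z axis and vertical below 0.06 rad); the robot touches nothing.
It fails at once if the square presses on a cast with more than 25 N (the plaster chips) (contact force between square and upper_cast above 25 N or contact force between square and lower_cast above 25 N).
It fails at once if the fingers or the arm push a cast (over 2 N) (contact force between any of the fingers, the arm and upper_cast above 2 N or contact force between any of the fingers, the arm and lower_cast above 2 N).
It fails at once if the upper cast is pushed off its teeth (tipped over 0.2 rad) (angle between upper_cast's own z axis and vertical above 0.2 rad).
It fails at once if the jar, bowl or spatula is moved by more than 20 mm (distance of any of jar, bowl, spatula from where it was at the start of the episode above 0.02 m).
It also fails if it takes over 72 s, if anything falls off the work surface, if the arm or the gripper's body presses on something with over 40 N, if the wrist force passes 120 N, or if a joint passes its speed limit or range.

ROBOT

A 6-joint arm with a two-finger parallel gripper is mounted at the origin on the work surface. World frame = base frame: x ahead of the robot, y to its left, z up, the work surface at z = 0. Lengths are in mm, angles in degrees, forces in N, time in s.
With the tool pointing down it reaches from about 300 to 850 mm from the base axis. Payload 4.2 kg.
Tool frame: the origin (TCP) lies at the very end of the fingers, on their centre line; the grasp point (between the pads) lies 19 mm behind it (env.grip_depth is the distance from the TCP to the grasp point, in mm); y points along the fingers, z is the direction in which the jaws open and shut, and the axes are right-handed (so a half turn about y gives the same grasp; the last joint's range is limited). The gripper opens to 91 mm and grips with 3 to 60 N. Pads are 32 mm wide; open, the fingers measure 118 mm over their backs; the gripper's body (76 mm by 178 mm) begins 60 mm behind the grasp point.
Start: joints at [63.369, 18.312, 89.639, -0, 72.044, -1.146], TCP at [247.416, 519.069, 175.276] pointing down, gripper open.
Joint ranges: [-177.97, 177.97], [-48.28, 115.42], [12.27, 149.76], [-77.06, 257.06], [2.81, 150.46], [-146.56, 146.56]. Speed limits (degrees/s): [147.25, 147.25, 180, 180, 180, 180].

INTERFACE

Orientations are given as [roll, pitch, yaw] about the fixed x, y, z axes, in that order (R = Rz(yaw) Ry(pitch) Rx(roll)).
In Python, from workcell import state, imaging, job, env gives the robot as it stands.
- The arm moves only by the shell command python3 -m pendant 'ROWS' [FORCE]. ROWS is JSON, a list of rows, each an object with "delta_pos": the shift along the tool's x, y, z in cm, a list of three; "twist": the turn, a rotation vector about the tool's x, y, z in degrees, a list of three; "grip": the opening in per cent of the stroke, from 0 (shut) to 100 (fully open). In form: [{"delta_pos": [tx, ty, tz], "twist": [wx, wy, wz], "grip": grip}, ...]. A call has exactly 5 rows; each row is the pose to reach, as a shift and turn from the pose commanded when the call began, along the tool's axes at that moment; what a row does not reach only later rows make up. A row lasts 1/10 s, in which the tool goes at most 50 mm and 8.59 degrees, less where a joint would pass 70% of its speed; a pose out of reach is approached as far as the arm can. A call with a gripper value outside its range is refused whole. The fingers move at their own pace and stop on an object; FORCE is the grip in N (left out, the last holds). Time passes only in rows, so rows that repeat a pose let the fingers close, or fill a call up. It gives the time, the measured TCP pose, the force and the opening at its end, in the units of the state.
- state(): the state, without advancing time (a new reading comes with each control period).
- imaging.grab_frame(name): name is "scene" or "side" or "wrist"; returns (picture, depth): 400x640x3 uint8, red, green, blue; 400x640 float32, mm along the optical axis (not along the pixel's ray), 0 where there is no reading.
- imaging.camera_info(name): a dict with "fx", "fy", "cx", "cy" (pixels), "R" (3x3) and "t" (3): a world point X has camera coordinates R X + t. Camera axes: x right, y down, z forward; pixel columns grow to the right and rows downward; lengths in mm; the calibration is good to about 2 mm. The wrist camera is an equidistant fisheye: a pixel r from the principal point sees the ray r / f radians off the axis. A picture is of the moment at which its call begins: read the wrist's pose just before it. camera_info takes no time and is no camera call; for the wrist camera it gives the pose at the moment of the call.
- job.job_done(): hands the job in, once; it reports no verdict.
The state is a dict: "time_s": time; "qpos": joint angles; "qvel": joint speeds; "effort": joint torques, N m; "ee_pos": TCP position; "ee_rot": TCP orientation; "force": force on the tool from outside, world axes, zero at the start; "torque": the same for the moment, N m; "gripper_width": finger opening in mm.
Only numpy, scipy, OpenCV 4.12 (cv2) and the standard library are available. Lean on these libraries where they do the work, as an engineer would, in place of code of your own. Each camera call takes 0.05 s, during which the arm holds its last target.

## Working session

There is one attempt and no reset: what is moved stays moved. The work goes in short steps, Python scripts to look and compute and a shell command to move; the robot and the scene stay as the last step left them, time stands still between calls to the robot, and variables do not carry over. Pictures are saved under pics/ and viewed, and the job is handed in when it is done.

```bash
ls; mkdir -p pics; python3 - <<'E'
from workcell import state, imaging, job, env
import cv2,json
print(state()); print(env.grip_depth)
for n in ["scene","side","wrist"]:
    c=imaging.camera_info(n); print(n,c)
    p,d=imaging.grab_frame(n)
    cv2.imwrite(f"pics/{n}0.png",p[:,:,::-1]); 
    import numpy as np; np.save(f"pics/{n}0.npy",d); np.save(f"pics/{n}0_rgb.npy",p)
E
```

```text
pics
{'time_s': 0.0, 'qpos': array([ 6.33690143e+01,  1.83512402e+01,  8.97069990e+01, -9.85264883e-04,
        7.20443493e+01, -1.14460313e+00]), 'qvel': array([ 0.03631341, -0.09947485,  0.03094353, -0.01228423,  0.08612377,
       -0.0524345 ]), 'effort': array([ 7.81135914e-04, -4.12463021e+01, -2.31976354e+01,  7.28213880e-02,
        4.56585386e-02, -1.35243058e-04]), 'ee_pos': array([247.15149114, 518.52625775, 174.42035444]), 'ee_rot': array([-9.01025868e+01,  1.11273794e-03, -2.54860790e+01]), 'force': array([-0.05027585,  0.48127193, -0.06349231]), 'torque': array([-0.03296261, -0.03092983, -0.04666345]), 'gripper_width': 91.22599551894463}
18.8
scene {'fx': 405.6534608990197, 'fy': 405.6534608990197, 'cx': 320.8274601348649, 'cy': 204.4883079905266, 'R': array([[ 0.48152668,  0.87623707,  0.01845696],
       [ 0.56121428, -0.29209711, -0.77441449],
       [-0.67317946,  0.38325955, -0.63240931]]), 't': array([-412.24044269, -210.7104447 , 1356.65223615])}
side {'fx': 423.02803472152226, 'fy': 423.02803472152226, 'cx': 317.4425822330771, 'cy': 206.7105931104775, 'R': array([[ 0.99572684, -0.08997421, -0.02080166],
       [-0.06370229, -0.50612856, -0.86010226],
       [ 0.06685871,  0.85775202, -0.50969735]]), 't': array([-543.27460174,  185.72389828, 1012.49510992])}
wrist {'fx': 309.70691628693146, 'fy': 309.70691628693146, 'cx': 319.37137161992035, 'cy': 197.36435277663412, 'R': array([[ 0.42998224,  0.90283543, -0.00185831],
       [ 0.87153031, -0.41453384,  0.26190954],
       [ 0.23569088, -0.11423603, -0.96509064]]), 't': array([-575.4440963 ,  -28.39566536,  391.22287981])}
```

View pics/scene0.png

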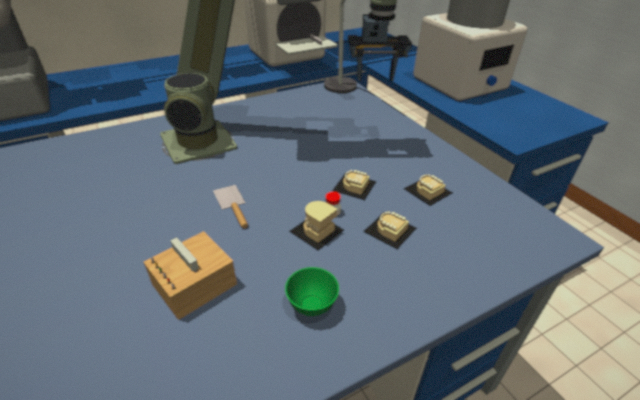

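View pics/side0.png

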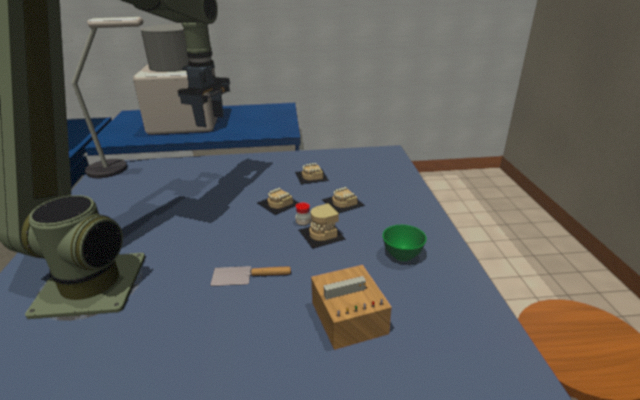

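View pics/wrist0.png

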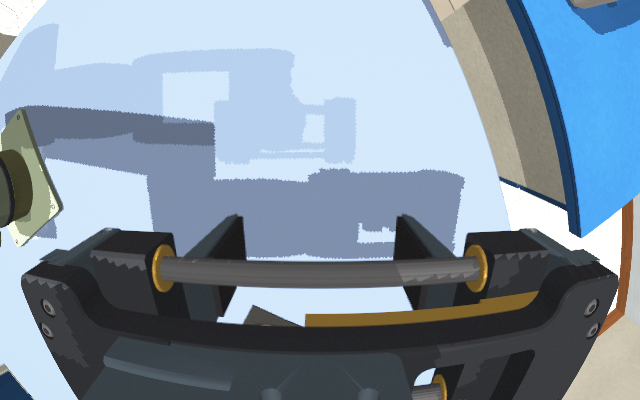

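The scene image shows the stacked casts at about (320,222), the block with the square at (190,270), the jar cap at (333,198), the bowl at (312,290) and the spatula at (235,205). The side image shows the same layout. Next I'll localise them from depth.

```bash
cat > h.py <<'E'
import numpy as np, cv2
from workcell import state, imaging
from scipy.spatial.transform import Rotation as Ro
def world(c,d,fish=False):
    h,w=d.shape; v,u=np.mgrid[0:h,0:w].astype(float)
    x=(u-c['cx'])/c['fx']; y=(v-c['cy'])/c['fy']
    if fish:
        r=np.hypot(x,y); k=np.where(r>1e-9,np.tan(np.minimum(r,1.5))/np.maximum(r,1e-9),1); x=x*k;y=y*k
    P=np.stack([x*d,y*d,d],-1)
    return (P-c['t'])@c['R']
def rays(c,uv,fish=True):
    uv=np.atleast_2d(uv).astype(float)
    x=(uv[:,0]-c['cx'])/c['fx']; y=(uv[:,1]-c['cy'])/c['fy']
    if fish:
        r=np.hypot(x,y); k=np.tan(r)/np.maximum(r,1e-9); x=x*k;y=y*k
    D=np.stack([x,y,np.ones_like(x)],-1)@c['R']
    return -c['R'].T@c['t'], D
def onplane(c,uv,z,fish=True):
    o,D=rays(c,uv,fish); s=(z-o[2])/D[:,2]; return o+s[:,None]*D
def project(c,X,fish=True):
    p=np.atleast_2d(X)@c['R'].T+c['t']; x=p[:,0]/p[:,2];y=p[:,1]/p[:,2]
    if fish:
        r=np.hypot(x,y); k=np.arctan(r)/np.maximum(r,1e-9); x=x*k;y=y*k
    return np.stack([x*c['fx']+c['cx'],y*c['fy']+c['cy']],-1)
def grab(n,tag):
    c=imaging.camera_info(n); p,d=imaging.grab_frame(n)
    cv2.imwrite(f"pics/{n}{tag}.png",p[:,:,::-1]); np.save(f"pics/{n}{tag}.npy",d)
    import pickle; pickle.dump(c,open(f"pics/{n}{tag}.pkl","wb"))
    return c,p,d
E
python3 - <<'E'
from h import *
for n in ["scene","side"]:
    c=imaging.camera_info(n); d=np.load(f"pics/{n}0.npy"); p=np.load(f"pics/{n}0_rgb.npy")
    W=world(c,d); hsv=cv2.cvtColor(p,cv2.COLOR_RGB2HSV)
    pts={"scene":{"upper":(320,210),"stock":(183,253),"blocktop":(210,262),"jar":(333,198),"bowl":(312,290),"spat":(238,210)},
     "side":{"upper":(324,213),"stock":(345,287),"blocktop":(340,300),"jar":(303,207),"bowl":(404,245),"spat":(255,271)}}[n]
    for k,(u,v) in pts.items(): print(n,k,W[v,u].round(0), hsv[v,u])
    for k,m in {"white/cream":(hsv[...,0]>15)&(hsv[...,0]<32)&(hsv[...,1]>60)&(hsv[...,2]>150)}.items():
        nn,l,s,ce=cv2.connectedComponentsWithStats(m.astype(np.uint8))
        for i in range(1,nn):
            if s[i,4]>60: print(n,k,s[i],W[l==i].reshape(-1,3).mean(0).round(),W[l==i][:,2].max())
    img=cv2.resize(p[160:330,130:420][:,:,::-1],None,fx=2.7,fy=2.7,interpolation=cv2.INTER_CUBIC) if n=="scene" else cv2.resize(p[150:350,200:450][:,:,::-1],None,fx=3,fy=3,interpolation=cv2.INTER_CUBIC)
    cv2.imwrite(f"pics/{n}0z.png",img)
E
```

```text
scene upper [581. 147.  76.] [ 28  89 217]
scene stock [ 597. -179.  101.] [ 31  30 203]
scene blocktop [ 621. -134.   75.] [ 18 137 214]
scene jar [536. 210.  58.] [  0 244 222]
scene bowl [739.  43.  11.] [ 69 212 144]
scene spat [424.  -9.  20.] [ 17 137 194]
scene white/cream [344 172  25  16 251] [459. 331.  32.] 42.257578907610046
scene white/cream [418 175  27  18 249] [584. 497.  39.] 702.3909857592921
scene white/cream [306 201  31  21 416] [579. 147.  75.] 702.3909857592921
scene white/cream [231 202  15  23 140] [435. -12.  19.] 22.263957333637634
scene white/cream [378 213  30  21 371] [662. 309.  33.] 702.3909857592921
scene white/cream [ 144  232   89   65 2558] [ 605. -175.   77.] 702.3909857592921
side upper [577. 133.  75.] [ 24  92 185]
side stock [ 586. -185.   95.] [30 31 91]
side blocktop [ 574. -199.   75.] [ 17 142 179]
side jar [524. 203.  57.] [  0 232 190]
side bowl [777.  52.  12.] [ 66 176 135]
side spat [394. -17.  17.] [ 17 141 166]
side white/cream [269 190  18   8  76] [453. 331.  34.] 40.620405822949664
side white/cream [335 190  17   7  80] [654. 311.  33.] 40.34598997483926
side white/cream [311 204  26  14 252] [575. 145.  75.] 77.37084655641547
side white/cream [252 267  38   6 136] [432. -15.  17.] 20.975853207918117
side white/cream [ 312  266   79   56 1904] [ 597. -186.   78.] 664.5066066211931
```

View pics/scene0z.png

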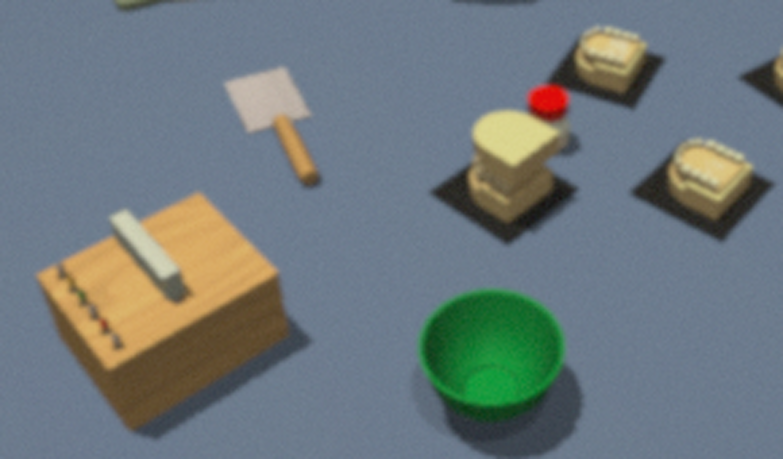

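View pics/side0z.png

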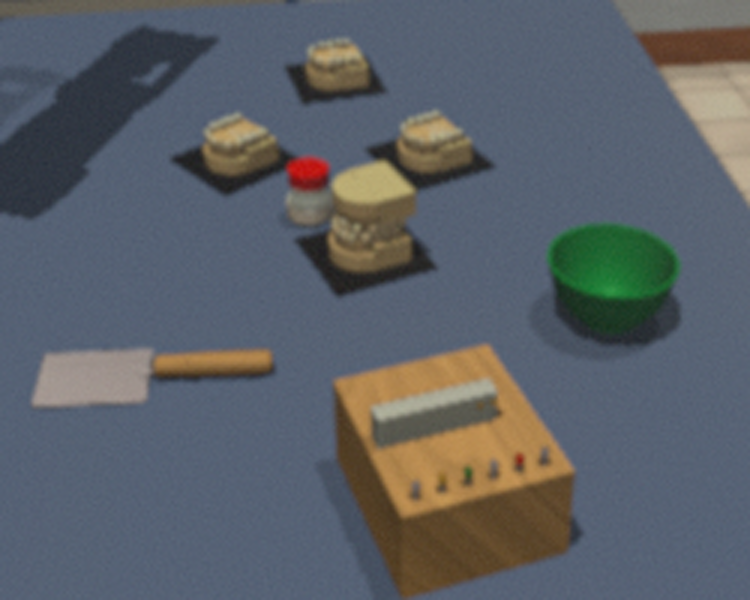

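```bash
cat >> h.py <<'E'
def plan(pos,yaw,roll=-90,pitch=0,cur=None):
    s=state(); R0=Ro.from_euler('xyz',s['ee_rot'],degrees=True) if cur is None else Ro.from_euler('xyz',cur[1],degrees=True)
    p0=s['ee_pos'] if cur is None else cur[0]
    R1=Ro.from_euler('xyz',[roll,pitch,yaw],degrees=True)
    print("delta cm",(R0.inv().apply(np.array(pos)-p0)/10).round(3),"twist",(R0.inv()*R1).as_rotvec(degrees=True).round(2),"t",s['time_s'],'F',s['force'].round(2),'ee',s['ee_pos'].round(2),s['ee_rot'].round(2),'w',round(s['gripper_width'],2))
E
python3 - <<'E'
from h import *
s=state();R0=Ro.from_euler('xyz',s['ee_rot'],degrees=True)
c=imaging.camera_info('wrist'); o=-c['R'].T@c['t']
print("cam off tool",R0.inv().apply(o-s['ee_pos']),"cam axes in tool",R0.inv().as_matrix()@c['R'].T)
# mat yaw / block yaw
for n in ["scene","side"]:
    c=imaging.camera_info(n); d=np.load(f"pics/{n}0.npy"); p=np.load(f"pics/{n}0_rgb.npy"); W=world(c,d); 
    m=(p.max(-1)<60)&(np.hypot(W[...,0]-575,W[...,1]-147)<90)&(abs(W[...,2])<15)
    if n=='scene': pass
    print(n,m.sum(),cv2.minAreaRect(W[m][:,:2].astype(np.float32)))
    m=(abs(W[...,2]-75)<5)&(np.hypot(W[...,0]-605,W[...,1]+178)<120)
    print(n,m.sum(),cv2.minAreaRect(W[m][:,:2].astype(np.float32)))
    m=(abs(W[...,2]-101)<5)&(np.hypot(W[...,0]-605,W[...,1]+178)<120)
    print(n,m.sum(),cv2.minAreaRect(W[m][:,:2].astype(np.float32)))
plan([520,130,300],-25.5)
E
```

```text
cam off tool [ -75.24674066 -209.41807139    1.30512737] cam axes in tool [[-3.07474416e-04  9.65089529e-01  2.61920039e-01]
 [ 3.16552974e-04 -2.61919944e-01  9.65089552e-01]
 [ 9.99999903e-01  3.79651913e-04 -2.24968279e-04]]
scene 362 ((571.8695068359375, 143.88336181640625), (97.74140930175781, 93.93802642822266), 20.19571304321289)
scene 2707 ((597.0090942382812, -173.79901123046875), (123.66239166259766, 140.8468017578125), 13.253767013549805)
scene 251 ((585.9306640625, -177.3049774169922), (89.70846557617188, 15.633270263671875), 12.944379806518555)
side 281 ((571.619140625, 140.2535400390625), (103.80393981933594, 95.92000579833984), 17.0712833404541)
side 2296 ((596.5559692382812, -174.5548095703125), (121.16975402832031, 144.3118438720703), 13.612138748168945)
side 277 ((586.3820190429688, -178.00616455078125), (85.84510040283203, 18.855365753173828), 14.746953010559082)
delta cm [ 41.346 -12.507 -23.367] twist [ 0.07  0.02 -0.  ] t 0.15 F [-0.02 -0.64  1.06] ee [247.23 518.68 174.63] [-90.07   0.   -25.48] w 90.9
```

```bash
python3 -c "
from h import *
plan([551,138,160],-162)"
```

```text
delta cm [ 43.801   1.49  -21.293] twist [4.0000e-02 1.3652e+02 9.0000e-02] t 0.15 F [-0.02 -0.64  1.06] ee [247.23 518.68 174.63] [-90.07   0.   -25.48] w 90.9
```

```bash
python3 -m pendant '[{"delta_pos":[4.3,0,-2.1],"twist":[0,8.5,0],"grip":100},{"delta_pos":[8.6,0,-4.2],"twist":[0,17,0],"grip":100},{"delta_pos":[12.9,0,-6.3],"twist":[0,25.5,0],"grip":100},{"delta_pos":[17.2,0,-8.4],"twist":[0,34,0],"grip":100},{"delta_pos":[21.5,0,-10.5],"twist":[0,42.5,0],"grip":100}]'; python3 -c "
from h import *
plan([551,138,160],-162)"
```

```text
time_s: 0.65
ee_pos: [397.0, 330.1, 175.1]
ee_rot: [-90.0, -0.0, -68.3]
force: [2.0, 1.0, -0.3]
gripper_width: 91.3
delta cm [23.54   1.509  7.209] twist [0.000e+00 9.369e+01 1.000e-02] t 0.65 F [ 2.01  1.01 -0.33] ee [397.02 330.1  175.09] [-90.01  -0.   -68.31] w 91.26
```

```bash
python3 -m pendant '[{"delta_pos":[4.7,0,1.4],"twist":[0,8.5,0],"grip":100},{"delta_pos":[9.4,0,2.8],"twist":[0,17,0],"grip":100},{"delta_pos":[14.1,0.5,4.3],"twist":[0,25.5,0],"grip":100},{"delta_pos":[18.8,1,5.8],"twist":[0,34,0],"grip":100},{"delta_pos":[23.5,1.5,7.2],"twist":[0,42.5,0],"grip":100}]'; python3 -m pendant '[{"delta_pos":[0,0,0],"twist":[0,8.5,0],"grip":80},{"delta_pos":[0,0,0],"twist":[0,17,0],"grip":60},{"delta_pos":[0,0,0],"twist":[0,25.5,0],"grip":50},{"delta_pos":[0,0,0],"twist":[0,34,0],"grip":45},{"delta_pos":[0,0,0],"twist":[0,42.5,0],"grip":45}]';python3 -c "
from h import *
plan([551,138,160],-162)"
```

```text
time_s: 1.15
ee_pos: [552.1, 139.1, 160.0]
ee_rot: [-90.0, 0.0, -110.8]
force: [0.5, 0.5, -0.8]
gripper_width: 91.1
time_s: 1.65
ee_pos: [550.9, 140.7, 159.9]
ee_rot: [-90.0, -0.0, -153.3]
force: [-0.3, -0.3, 0.7]
gripper_width: 54.1
delta cm [ 0.117 -0.011  0.246] twist [0.01 8.65 0.04] t 1.65 F [-0.32 -0.33  0.71] ee [550.94 140.72 159.89] [-9.0020e+01 -4.0000e-02 -1.5335e+02] w 54.07
```

```bash
python3 -m pendant '[{"delta_pos":[0.1,0,0.2],"twist":[0,8.5,0],"grip":45},{"delta_pos":[0.1,0,0.2],"twist":[0,8.6,0],"grip":45},{"delta_pos":[0.1,0,0.2],"twist":[0,8.6,0],"grip":45},{"delta_pos":[0.1,0,0.2],"twist":[0,8.6,0],"grip":45},{"delta_pos":[0.1,0,0.2],"twist":[0,8.6,0],"grip":45}]';python3 -c "
from h import *
grab('wrist','1'); plan([551,138,160],-162)"
```

```text
time_s: 2.15
ee_pos: [551.1, 138.7, 160.2]
ee_rot: [-90.0, -0.0, -161.5]
force: [0.3, -0.1, -0.1]
gripper_width: 40.7
delta cm [0.037 0.022 0.065] twist [0.01 0.47 0.  ] t 2.2 F [ 0.89  0.12 -1.36] ee [551.14 138.73 160.22] [ -90.01   -0.   -161.53] w 41.11
```

View pics/wrist1.png

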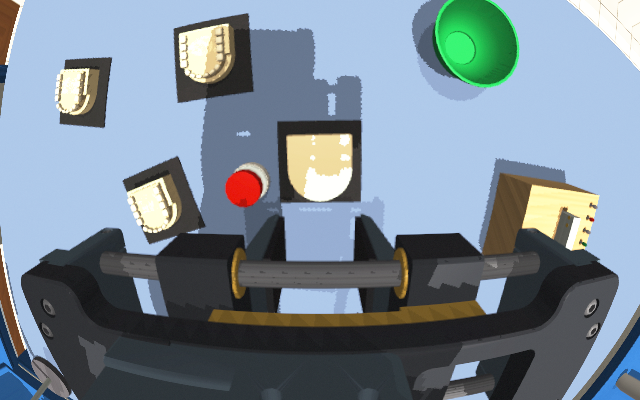

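The wrist image shows the upper cast's straight back edge at about row 133, cols 286–355, and its round front at row 200. The mat corners are near (278,122), (361,120), (361,203) and (280,203). The jar cap is at (243,188).

```bash
cat > m.py <<'E'
from h import *
import pickle,sys
def cast(tag,z=75,ctr=None):
    c=pickle.load(open(f"pics/wrist{tag}.pkl","rb")); p=cv2.imread(f"pics/wrist{tag}.png"); d=np.load(f"pics/wrist{tag}.npy")
    W=world(c,d,True)
    m=((abs(W[...,2]-75)<6)&(np.hypot(W[...,0]-578,W[...,1]-147)<60)&(d>0)).astype(np.uint8)
    m=cv2.morphologyEx(m,cv2.MORPH_CLOSE,np.ones((5,5),np.uint8))
    n,l,s,_=cv2.connectedComponentsWithStats(m); i=1+np.argmax(s[1:,4]); m=(l==i)
    print("area",s[i],"meanz",np.median(W[m][:,2]))
    cn=max(cv2.findContours(m.astype(np.uint8),cv2.RETR_EXTERNAL,cv2.CHAIN_APPROX_NONE)[0],key=len)[:,0]
    P=onplane(c,cn,z)[:,:2]
    # back edge: farthest along cast x
    yaw=np.radians(18)
    for _ in range(4):
        ex=np.array([np.cos(yaw),np.sin(yaw)]); ey=np.array([-ex[1],ex[0]])
        a=P@ex; b=P@ey; k=(a>a.max()-3.5)&(abs(b-(b.max()+b.min())/2)<22)
        vx,vy,x0,y0=cv2.fitLine(P[k].astype(np.float32),cv2.DIST_HUBER,0,.01,.01).ravel()
        yaw=np.arctan2(-vx,vy) 
        if np.cos(yaw)<0: yaw+=np.pi
    ex=np.array([np.cos(yaw),np.sin(yaw)]); ey=np.array([-ex[1],ex[0]]); a=P@ex;b=P@ey
    mid=(b.max()+b.min())/2; xb=np.array([x0,y0])@ex
    print("yaw",np.degrees(yaw),"back mid",xb*ex+mid*ey,"width",np.ptp(b),"depth",xb-a.min())
    mm=(p.max(-1)<75)&(np.hypot(W[...,0]-572,W[...,1]-142)<85)&(abs(W[...,2]-3)<8)
    mm=mm.astype(np.uint8)
    cn=np.vstack(cv2.findContours(mm,cv2.RETR_EXTERNAL,cv2.CHAIN_APPROX_NONE)[0])[:,0]
    Q=onplane(c,cn,3)[:,:2].astype(np.float32); print("mat",cv2.minAreaRect(Q), mm.sum())
if __name__=="__main__": cast(sys.argv[1])
E
python3 m.py 1
```

```text
area [ 286  134   67   68 3843] meanz 74.7917134461578
yaw 21.726408 back mid [602.22451836 159.37252859] width 62.976203069218066 depth 65.23311176073207
mat ((567.8358764648438, 146.69174194335938), (97.60236358642578, 98.33631134033203), 18.787168502807617) 2468
```

```bash
python3 - <<'E'
from h import *
p=cv2.imread("pics/wrist1.png"); z=cv2.resize(p[110:215,220:375],None,fx=5,fy=5,interpolation=cv2.INTER_CUBIC); cv2.imwrite("pics/w1z.png",z)
p=cv2.imread("pics/scene0.png"); z1=cv2.resize(p[185:255,285:355],None,fx=8,fy=8,interpolation=cv2.INTER_CUBIC); cv2.imwrite("pics/s0z.png",z1)
E
```

```text
(no output)
```

View pics/w1z.png

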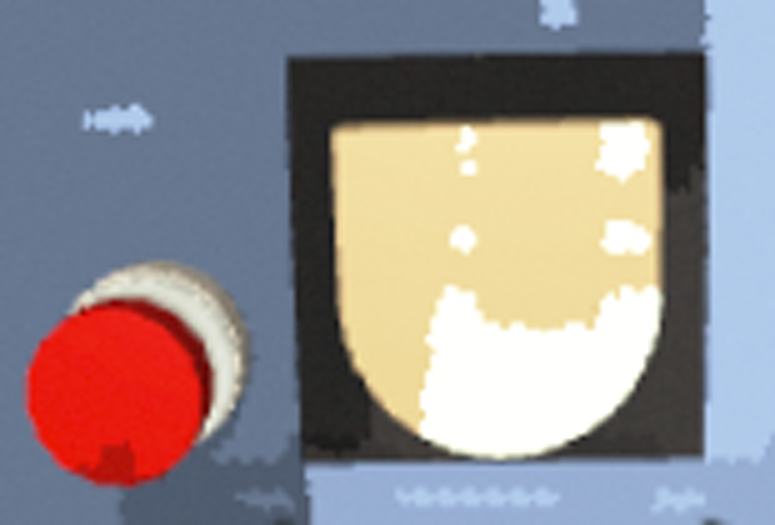

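View pics/s0z.png

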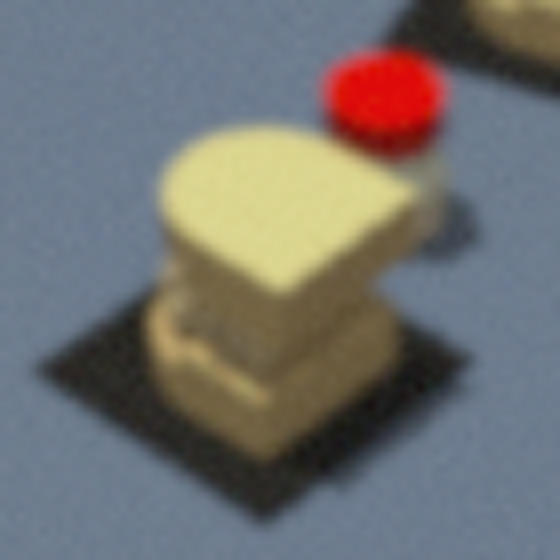

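```bash
python3 - <<'E'
from h import *
import pickle
c=pickle.load(open("pics/wrist1.pkl","rb")); px=lambda q:np.array(q)/5.0+[220,110]-0.4
def yaw(A,B):
    d=B-A; return np.degrees(np.arctan2(-d[0],d[1]))
U=onplane(c,px([(333,123),(660,119)]),75)[:,:2]; print(U,U.mean(0),yaw(U[1],U[0]),np.linalg.norm(U[0]-U[1]))
M=onplane(c,px([(289,58),(705,53),(705,459),(303,460)]),3)[:,:2]; print(M,M.mean(0),yaw(M[1],M[0]),yaw(M[2],M[3]))
S=imaging.camera_info("scene"); q=lambda a:np.array(a)/8.0+[285,185]-0.4
A=onplane(S,q([(282,290),(412,190)]),75,False)[:,:2]; print("scene upper corners",A,A.mean(0),yaw(A[0],A[1]))
B=onplane(S,q([(262,462)]),3,False)[:,:2]; print("lower back corner bottom",B)
ex=np.array([np.cos(np.radians(18.5)),np.sin(np.radians(18.5))])
print(A@ex,B@ex)
E
```

```text
[[593.49452364 188.11040969]
 [613.92535409 129.45109756]] [603.70993887 158.78075362] 19.203045999800356 62.11548706094186
[[598.5620642  208.73657775]
 [630.80527608 116.11125841]
 [537.33488546  82.21767738]
 [505.50360979 176.52779271]] [568.05145888 145.89832656] 19.19319370500878 18.65041780015743
scene upper corners [[613.96791552 128.88798414]
 [592.21111654 185.62436191]] [603.08951603 157.25617303] 20.98040852243599
lower back corner bottom [[609.94039336 125.50983945]]
[623.13705535 620.50728507] [618.24575978]
```

```bash
python3 -c "
from h import *
plan([537,-189,170],-166.7)"
```

```text
delta cm [11.727 -0.981 30.636] twist [0.01 5.17 0.  ] t 2.2 F [ 0.89  0.12 -1.36] ee [551.14 138.73 160.22] [ -90.01   -0.   -161.53] w 41.11
```

```bash
python3 -m pendant '[{"delta_pos":[1.7,-1,4.4],"twist":[0,1,0],"grip":45},{"delta_pos":[3.4,-1,8.8],"twist":[0,2,0],"grip":45},{"delta_pos":[5.1,-1,13.2],"twist":[0,3,0],"grip":45},{"delta_pos":[6.8,-1,17.6],"twist":[0,4,0],"grip":45},{"delta_pos":[8.5,-1,22],"twist":[0,5,0],"grip":45}]';python3 -m pendant '[{"delta_pos":[1.6,0,4.3],"twist":[0,0,0],"grip":45},{"delta_pos":[3,0,8.4],"twist":[0,0,0],"grip":45},{"delta_pos":[3,0,8.4],"twist":[0,0,0],"grip":45},{"delta_pos":[3,0,8.4],"twist":[0,0,0],"grip":45},{"delta_pos":[3,0,8.4],"twist":[0,0,0],"grip":45}]';python3 -c "
from h import *
grab('wrist','2'); plan([551,138,160],-162)"
```

```text
time_s: 2.7
ee_pos: [539.8, -98.6, 170.4]
ee_rot: [-90.0, 0.0, -166.6]
force: [0.2, -0.1, 0.7]
gripper_width: 40.9
time_s: 3.2
ee_pos: [530.4, -184.7, 170.2]
ee_rot: [-90.0, 0.0, -166.5]
force: [0.1, 0.1, -0.1]
gripper_width: 40.7
delta cm [ -9.526   1.041 -30.866] twist [ 0.03 -4.49 -0.01] t 3.25 F [-0.2  -0.44 -0.1 ] ee [ 530.46 -184.37  170.24] [-9.0030e+01  1.0000e-02 -1.6649e+02] w 41.04
```

View pics/wrist2.png

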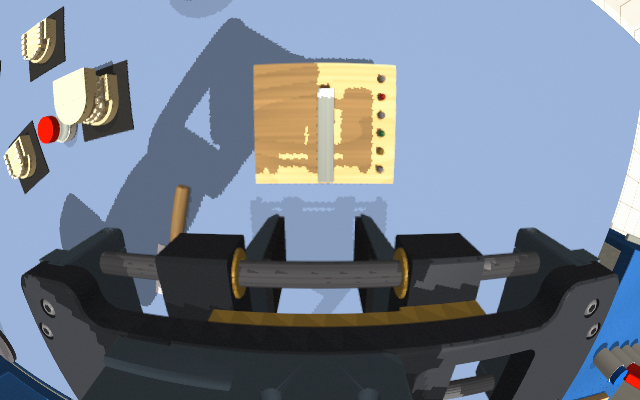

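The stock is at cols 317–334, rows 88–182. The block top runs from (254,65) to (396,184), with the burs on the right at col 381.

```bash
python3 - <<'E'
from h import *
import pickle
c=pickle.load(open("pics/wrist2.pkl","rb")); p=cv2.imread("pics/wrist2.png"); d=np.load("pics/wrist2.npy"); W=world(c,d,True)
for z,t,lab in ((101,6,'stock'),(75,8,'block')):
    m=((abs(W[...,2]-z)<t)&(np.hypot(W[...,0]-597,W[...,1]+174)<100)).astype(np.uint8)
    if lab=='block': m=((abs(W[...,2]-88)<20)&(np.hypot(W[...,0]-597,W[...,1]+174)<100)).astype(np.uint8)
    cn=max(cv2.findContours(m,cv2.RETR_EXTERNAL,cv2.CHAIN_APPROX_NONE)[0],key=len)[:,0]
    print(lab,np.median(W[m>0][:,2]),cv2.minAreaRect(onplane(c,cn,z)[:,:2].astype(np.float32)))
z=cv2.resize(p[55:195,245:405],None,fx=5,fy=5,interpolation=cv2.INTER_CUBIC)[:, :800]; z=z[:600] if 0 else cv2.resize(z,(640,560)); cv2.imwrite("pics/w2z.png",z)
E
```

```text
stock 100.91330494813243 ((585.4154663085938, -174.95034790039062), (84.759521484375, 14.965306282043457), 13.18174934387207)
block 75.0761181999596 ((595.5382080078125, -172.2132110595703), (120.38429260253906, 140.9154510498047), 13.447542190551758)
```

View pics/w2z.png

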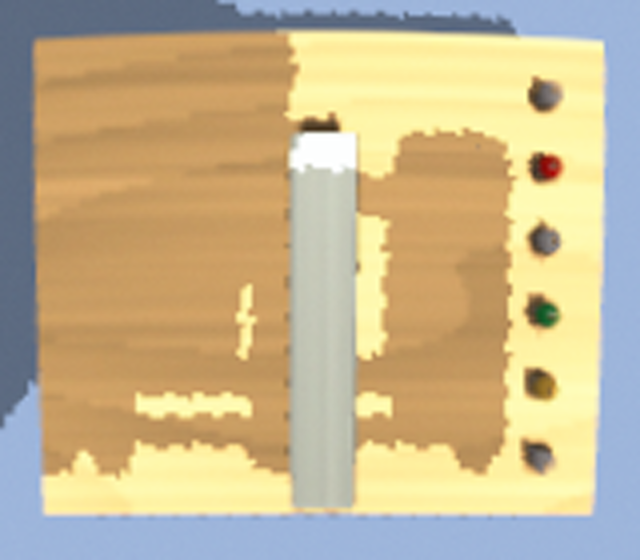

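```bash
python3 -c "
from h import *
plan([585.5,-174.9,130],-166.7)"
```

```text
delta cm [-5.573  4.024  0.367] twist [ 0.03  0.21 -0.01] t 3.25 F [-0.2  -0.44 -0.1 ] ee [ 530.46 -184.37  170.24] [-9.0030e+01  1.0000e-02 -1.6649e+02] w 41.04
```

```bash
python3 -m pendant '[{"delta_pos":[-2.8,1,0.2],"twist":[0,0.2,0],"grip":45},{"delta_pos":[-5.57,3,0.37],"twist":[0,0.2,0],"grip":45},{"delta_pos":[-5.57,4,0.37],"twist":[0,0.2,0],"grip":45},{"delta_pos":[-5.57,4,0.37],"twist":[0,0.2,0],"grip":45},{"delta_pos":[-5.57,4,0.37],"twist":[0,0.2,0],"grip":45}]';python3 -c "
from h import *
plan([585.5,-174.9,79],-166.7)"
```

```text
time_s: 3.75
ee_pos: [584.8, -175.5, 130.4]
ee_rot: [-90.0, -0.0, -166.7]
force: [-0.6, -0.4, 0.6]
gripper_width: 41.1
delta cm [-0.081  5.142 -0.04 ] twist [ 0.02 -0.01  0.04] t 3.75 F [-0.58 -0.41  0.61] ee [ 584.84 -175.49  130.42] [-9.0020e+01 -4.0000e-02 -1.6671e+02] w 41.13
```

```bash
python3 -m pendant '[{"delta_pos":[-0.07,2,-0.04],"twist":[0,0,0],"grip":45},{"delta_pos":[-0.07,4,-0.04],"twist":[0,0,0],"grip":45},{"delta_pos":[-0.07,5.1,-0.04],"twist":[0,0,0],"grip":45},{"delta_pos":[-0.07,5.1,-0.04],"twist":[0,0,0],"grip":45},{"delta_pos":[-0.07,5.1,-0.04],"twist":[0,0,0],"grip":45}]';python3 -c "
from h import *
plan([585.5,-174.9,79],-166.7)"
```

```text
time_s: 4.25
ee_pos: [586.3, -175.9, 80.3]
ee_rot: [-90.0, 0.1, -166.8]
force: [0.0, -0.6, 0.5]
gripper_width: 41.6
delta cm [ 0.058  0.128 -0.12 ] twist [-0.04 -0.09 -0.08] t 4.25 F [ 0.04 -0.6   0.48] ee [ 586.33 -175.94   80.28] [-8.9960e+01  8.0000e-02 -1.6679e+02] w 41.57
```

```bash
python3 -m pendant '[{"delta_pos":[0,0.1,-0.05],"twist":[0,0,0],"grip":20},{"delta_pos":[0,0.1,-0.05],"twist":[0,0,0],"grip":0},{"delta_pos":[0,0.1,-0.05],"twist":[0,0,0],"grip":0},{"delta_pos":[0,0.1,-0.05],"twist":[0,0,0],"grip":0},{"delta_pos":[0,0.1,-0.05],"twist":[0,0,0],"grip":0}]' 45;python3 -c "
from h import *
for i in range(3):plan([585.5,-174.9,79],-166.7)"
```

```text
time_s: 4.75
ee_pos: [585.9, -175.2, 78.4]
ee_rot: [-90.0, 0.0, -166.8]
force: [0.9, -0.0, -0.4]
gripper_width: 3.8
delta cm [ 0.034 -0.062 -0.043] twist [-0.   -0.08 -0.02] t 4.75 F [ 0.88 -0.02 -0.39] ee [ 585.93 -175.24   78.38] [-9.0000e+01  2.0000e-02 -1.6678e+02] w 3.83
delta cm [ 0.034 -0.062 -0.043] twist [-0.   -0.08 -0.02] t 4.75 F [ 0.88 -0.02 -0.39] ee [ 585.93 -175.24   78.38] [-9.0000e+01  2.0000e-02 -1.6678e+02] w 3.83
delta cm [ 0.034 -0.062 -0.043] twist [-0.   -0.08 -0.02] t 4.75 F [ 0.88 -0.02 -0.39] ee [ 585.93 -175.24   78.38] [-9.0000e+01  2.0000e-02 -1.6678e+02] w 3.83
```

The opening reads 3.8 mm, but the stock is 15 mm thick, so I'll look before doing anything else.

```bash
python3 -c "
from h import *
grab('wrist','3'); c,p,d=grab('scene','3'); c2,p2,d2=grab('side','3')
a=cv2.resize(p[190:330,110:270],None,fx=2.4,fy=2.4,interpolation=cv2.INTER_CUBIC);b=cv2.resize(p2[190:330,270:430],None,fx=2.4,fy=2.4,interpolation=cv2.INTER_CUBIC)
cv2.imwrite('pics/c3.png',np.hstack([a,b])[:,:,::-1])"
```

```text
(no output)
```

View pics/c3.png

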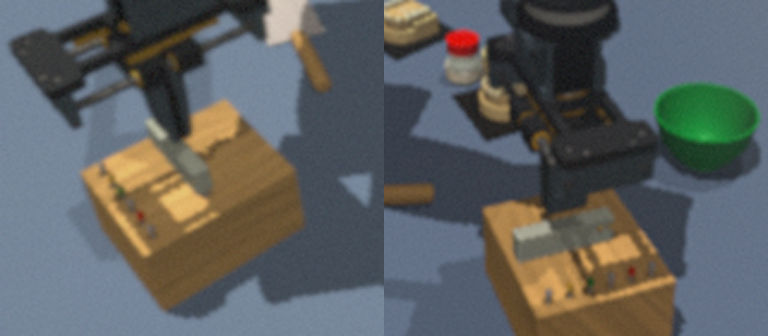

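View pics/wrist3.png

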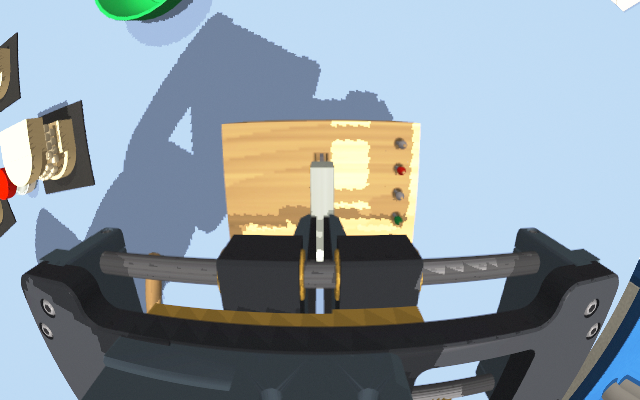

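```bash
python3 - <<'E'
from h import *
import pickle
for n,(u0,v0,u1,v1) in {"scene":(110,190,270,330),"side":(270,190,430,330)}.items():
    c=pickle.load(open(f"pics/{n}3.pkl","rb")); d=np.load(f"pics/{n}3.npy"); p=cv2.imread(f"pics/{n}3.png"); W=world(c,d)
    m=np.zeros(d.shape,bool); m[v0:v1,u0:u1]=1
    dark=m&(p.max(-1)<75)&(W[...,2]>78)&(W[...,2]<130)&(np.hypot(W[...,0]-586,W[...,1]+175)<60)
    P=W[dark]; print(n,dark.sum())
    for lo in range(78,130,8):
        k=(P[:,2]>=lo)&(P[:,2]<lo+8)
        if k.sum(): print(lo,k.sum(),P[k].min(0).round(),P[k].max(0).round(),np.median(P[k],0).round())
    print('corner pix of tip',project(c,[[585.9,-175.2,78.4],[585.9,-175.2,101]],False)-[u0,v0])
c=pickle.load(open(f"pics/wrist3.pkl","rb")); d=np.load(f"pics/wrist3.npy");W=world(c,d,True)
for v in range(160,265,8): print(v,[tuple(W[v,u].round(0)) for u in (306,313,321,328,336)])
print(project(c,[[585.9,-175.2,78.4],[585.9,-175.2,101]]))
E
```

```text
scene 34
94 1 [ 583. -171.  102.] [ 583. -171.  102.] [ 583. -171.  102.]
110 1 [ 604. -177.  118.] [ 604. -177.  118.] [ 604. -177.  118.]
118 17 [ 599. -180.  119.] [ 606. -165.  125.] [ 603. -173.  122.]
126 15 [ 600. -180.  126.] [ 606. -164.  129.] [ 603. -172.  129.]
corner pix of tip [[75.44290531 66.57567039]
 [73.31858633 58.93000824]]
side 94
78 7 [ 599. -232.   78.] [ 601. -230.   86.] [ 601. -232.   82.]
86 1 [ 599. -231.   86.] [ 599. -231.   86.] [ 599. -231.   86.]
94 3 [ 579. -182.   99.] [ 592. -175.  101.] [ 581. -180.   99.]
110 5 [ 570. -185.  113.] [ 591. -179.  118.] [ 575. -182.  116.]
118 46 [ 568. -190.  118.] [ 604. -172.  126.] [ 585. -183.  123.]
126 32 [ 568. -189.  126.] [ 604. -171.  130.] [ 583. -184.  128.]
corner pix of tip [[ 74.08565993 100.01808473]
 [ 74.212771    91.47210003]]
160 [(np.float64(625.0), np.float64(-155.0), np.float64(75.0)), (np.float64(626.0), np.float64(-159.0), np.float64(74.0)), (np.float64(627.0), np.float64(-165.0), np.float64(75.0)), (np.float64(628.0), np.float64(-170.0), np.float64(74.0)), (np.float64(629.0), np.float64(-
[... 3338 characters left out ...]
64(-176.0), np.float64(166.0))]
256 [(np.float64(601.0), np.float64(-164.0), np.float64(172.0)), (np.float64(600.0), np.float64(-167.0), np.float64(170.0)), (np.float64(569.0), np.float64(-179.0), np.float64(101.0)), (np.float64(601.0), np.float64(-173.0), np.float64(169.0)), (np.float64(621.0), np.float64(-170.0), np.float64(211.0))]
264 [(np.float64(616.0), np.float64(-162.0), np.float64(209.0)), (np.float64(617.0), np.float64(-164.0), np.float64(210.0)), (np.float64(617.0), np.float64(-166.0), np.float64(209.0)), (np.float64(618.0), np.float64(-168.0), np.float64(209.0)), (np.float64(620.0), np.float64(-170.0), np.float64(213.0))]
[[321.90861118 219.77993892]
 [322.19601589 231.30745389]]
```

```bash
python3 - <<'E'
import cv2
p=cv2.imread("pics/wrist3.png"); cv2.imwrite("pics/w3z.png",cv2.resize(p[140:300,210:430],None,fx=3.6,fy=3.6,interpolation=cv2.INTER_CUBIC))
E
```

```text
(no output)
```

View pics/w3z.png

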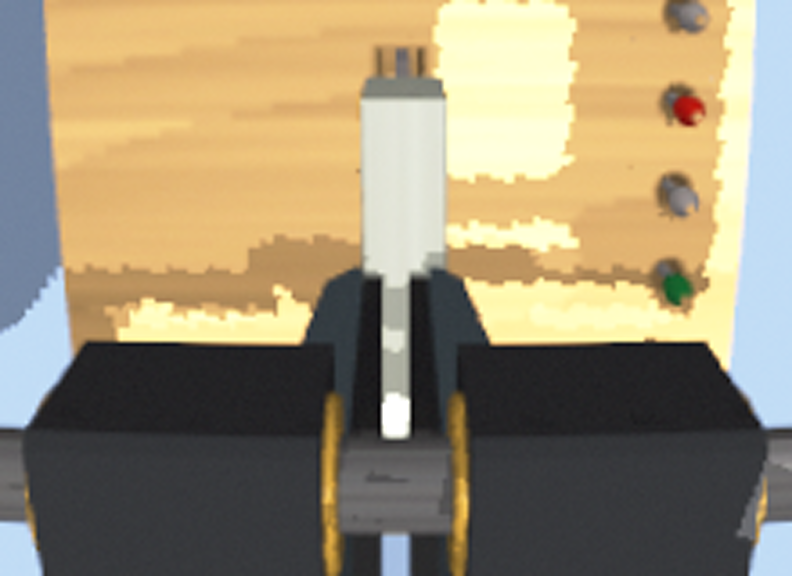

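The fingers have closed above the stock. They are only visible from z≈113 upward, although the TCP reads 78, so I'll measure where the tips really are before going lower.

```bash
python3 - <<'E'
from h import *
import pickle
c=pickle.load(open(f"pics/wrist3.pkl","rb")); d=np.load(f"pics/wrist3.npy");W=world(c,d,True)
for u in (298,302,306,310,313,328,331,335,339,343): print(u,[int(W[v,u,2]) for v in range(208,224)])
print("proj of pad lower front corner (16 ahead), z:",[(z,project(c,[[585.9+16*.973,-175.2+16*.23,z]]).round(1)[0]) for z in (78,90,100,110,115,120)])
c=pickle.load(open(f"pics/wrist1.pkl","rb")); d=np.load(f"pics/wrist1.npy");W=world(c,d,True)
print("frame1, TCP z 160"); 
for u in (262,268,274,280,358,364,370,376): print(u,[int(W[v,u,2]) for v in range(208,228)])
c=pickle.load(open(f"pics/scene3.pkl","rb")); d=np.load(f"pics/scene3.npy");W=world(c,d)
print("scene"); 
for v in range(236,262): print(v,[tuple(W[v,u].round().astype(int)) for u in (182,185,188,191)])
print(state()['qpos'],state()['ee_pos'])
E
```

```text
298 [74, 75, 75, 74, 74, 76, 75, 75, 74, 73, 76, 74, 74, 75, 129, 132]
302 [74, 75, 74, 74, 287, 75, 75, 75, 74, 123, 125, 123, 127, 130, 131, 133]
306 [74, 75, 75, 75, 74, 74, 74, 119, 121, 122, 124, 124, 128, 129, 131, 133]
310 [100, 100, 99, 100, 99, 99, 117, 117, 116, 118, 117, 118, 124, 124, 127, 130]
313 [100, 101, 100, 101, 100, 101, 100, 101, 116, 118, 119, 121, 123, 287, 127, 128]
328 [102, 100, 101, 101, 101, 100, 117, 117, 117, 117, 117, 117, 123, 125, 127, 130]
331 [101, 101, 102, 100, 101, 101, 116, 119, 120, 123, 123, 126, 127, 129, 131, 133]
335 [75, 76, 74, 75, 74, 74, 75, 74, 121, 124, 125, 126, 127, 130, 131, 133]
339 [74, 74, 74, 74, 75, 74, 75, 76, 75, 74, 74, 74, 125, 129, 131, 134]
343 [72, 75, 75, 74, 74, 74, 74, 75, 75, 75, 75, 75, 73, 74, 73, 75]
proj of pad lower front corner (16 ahead), z: [(78, array([321.9, 198.1])), (90, array([322.1, 202.8])), (100, array([322.2, 207.2])), (110, array([322.4, 212.1])), (115, array([322.5, 214.7])), (120, array([322.5, 217.4]))]
frame1, TCP z 160
262 [0, 0, 0, 0, 0, -2, 0, 0, -1, 0, 0, 0, 0, 0, 0, 0, 0, 217, 218, 222]
26
[... 5147 characters left out ...]
64(-183), np.int64(81)), (np.int64(612), np.int64(-179), np.int64(98)), (np.int64(618), np.int64(-174), np.int64(101)), (np.int64(623), np.int64(-169), np.int64(103))]
260 [(np.int64(589), np.int64(-184), np.int64(75)), (np.int64(610), np.int64(-179), np.int64(93)), (np.int64(620), np.int64(-175), np.int64(100)), (np.int64(624), np.int64(-169), np.int64(101))]
261 [(np.int64(591), np.int64(-184), np.int64(74)), (np.int64(607), np.int64(-180), np.int64(88)), (np.int64(623), np.int64(-175), np.int64(101)), (np.int64(626), np.int64(-170), np.int64(100))]
[-1.77329771e+01  2.57172198e+01  9.27415632e+01  7.90093421e-03
  6.15393440e+01  5.90494461e+01] [ 585.87927608 -175.22823613   78.2518679 ]
```

Two views agree: the true fingertips are about 37 mm above the reported TCP, at z≈115 when it reads 78. The sideways position is right. I'll reopen the gripper, go down a further ~34 mm while watching the force, and check again.

```bash
python3 -m pendant '[{"delta_pos":[0,0,0],"twist":[0,0,0],"grip":45},{"delta_pos":[0,0,0],"twist":[0,0,0],"grip":45},{"delta_pos":[0,0,0],"twist":[0,0,0],"grip":45},{"delta_pos":[0,0,0],"twist":[0,0,0],"grip":45},{"delta_pos":[0,0,0],"twist":[0,0,0],"grip":45}]'; python3 -m pendant '[{"delta_pos":[0,0.6,0],"twist":[0,0,0],"grip":45},{"delta_pos":[0,1.2,0],"twist":[0,0,0],"grip":45},{"delta_pos":[0,1.8,0],"twist":[0,0,0],"grip":45},{"delta_pos":[0,2.2,0],"twist":[0,0,0],"grip":45},{"delta_pos":[0,2.2,0],"twist":[0,0,0],"grip":45}]'
python3 -c "
from h import *
plan([585.5,-174.9,44],-166.7)"
```

```text
time_s: 5.4
ee_pos: [585.9, -175.2, 78.2]
ee_rot: [-90.0, 0.0, -166.8]
force: [-0.7, -0.7, 0.4]
gripper_width: 37.4
time_s: 5.9
ee_pos: [585.2, -175.0, 55.2]
ee_rot: [-90.1, -0.1, -166.8]
force: [0.9, 0.1, -0.3]
gripper_width: 41.3
delta cm [-3.200e-02  1.119e+00 -1.000e-03] twist [ 0.06 -0.08  0.09] t 5.9 F [ 0.93  0.07 -0.3 ] ee [ 585.21 -174.99   55.19] [-9.0060e+01 -9.0000e-02 -1.6678e+02] w 41.32
```

```bash
python3 -m pendant '[{"delta_pos":[0,0.3,0],"twist":[0,0,0],"grip":45},{"delta_pos":[0,0.6,0],"twist":[0,0,0],"grip":45},{"delta_pos":[0,0.9,0],"twist":[0,0,0],"grip":45},{"delta_pos":[0,1.05,0],"twist":[0,0,0],"grip":45},{"delta_pos":[0,1.05,0],"twist":[0,0,0],"grip":45}]'
python3 -c "
from h import *
c,p,d=grab('wrist','4');W=world(c,d,True)
for u in range(260,384,6): print(u,[int(W[v,u,2]) for v in range(208,224)])
plan([585.5,-174.9,44],-166.7)
c,p,d=grab('scene','4'); c2,p2,d2=grab('side','4')
a=cv2.resize(p[190:330,110:270],None,fx=2.4,fy=2.4,interpolation=cv2.INTER_CUBIC);b=cv2.resize(p2[190:330,270:430],None,fx=2.4,fy=2.4,interpolation=cv2.INTER_CUBIC)
cv2.imwrite('pics/c4.png',np.hstack([a,b])[:,:,::-1])"
```

```text
time_s: 6.4
ee_pos: [585.7, -175.2, 45.4]
ee_rot: [-90.0, -0.0, -166.8]
force: [0.8, 0.0, -0.1]
gripper_width: 40.8
260 [74, 75, 75, 74, 74, 74, 74, 73, 74, 75, 75, 74, 74, 74, 73, 74]
266 [74, 73, 75, 73, 74, 75, 75, 74, 75, 73, 75, 75, 75, 96, 98, 100]
272 [75, 74, 75, 74, 75, 75, 75, 75, 88, 91, 93, 92, 94, 96, 98, 101]
278 [74, 75, 75, 73, 75, 75, 83, 86, 87, 88, 87, 89, 91, 92, 94, 95]
284 [75, 74, 75, 75, 74, 74, 75, 75, 83, 86, 86, 85, 87, 85, 87, 85]
290 [75, 75, 75, 74, 74, 74, 74, 75, 74, 74, 75, 75, 75, 74, 74, 74]
296 [75, 74, 75, 74, 75, 74, 75, 74, 76, 74, 76, 74, 74, 75, 74, 74]
302 [75, 75, 75, 74, 75, 76, 74, 75, 74, 75, 74, 74, 75, 74, 75, 75]
308 [75, 75, 75, 75, 74, 74, 75, 74, 76, 74, 74, 74, 74, 74, 75, 75]
314 [100, 101, 100, 101, 101, 100, 100, 101, 101, 100, 101, 101, 100, 102, 101, 101]
320 [100, 100, 101, 100, 101, 99, 101, 101, 101, 101, 101, 101, 101, 101, 100, 100]
326 [101, 101, 100, 101, 100, 100, 100, 100, 101, 101, 101, 101, 100, 100, 101, 100]
332 [101, 101, 101, 100, 100, 101, 101, 100, 100, 101, 100, 100, 100, 101, 100, 101]
338 [75, 75, 75, 74, 74, 75, 74, 75, 75, 76, 74, 75, 74, 74, 75, 75]
344 [75, 75, 75, 75, 75, 74, 75, 75, 74, 75, 75, 74, 75, 75, 75, 75]
350 [75, 75, 75, 74, 75, 75, 74, 74, 75, 74, 74, 74, 74, 74, 74, 75]
356 [75, 75, 75, 76, 74, 75, 75, 74, 84, 87, 88, 88, 90, 90, 92, 92]
362 [75, 75, 74, 75, 76, 74, 84, 87, 88, 91, 93, 91, 93, 93, 93, 96]
368 [74, 75, 75, 75, 74, 75, 74, 74, 88, 90, 92, 92, 95, 97, 97, 101]
374 [75, 74, 73, 74, 74, 74, 75, 74, 74, 74, 74, 74, 75, 74, 98, 100]
380 [75, 74, 74, 74, 74, 75, 75, 74, 73, 74, 75, 74, 75, 75, 74, 73]
delta cm [ 0.024  0.166 -0.035] twist [ 0.01 -0.08  0.  ] t 6.45 F [0.25 0.43 0.02] ee [ 585.82 -175.19   45.66] [ -90.01   -0.   -166.78] w 40.59
```

View pics/c4.png

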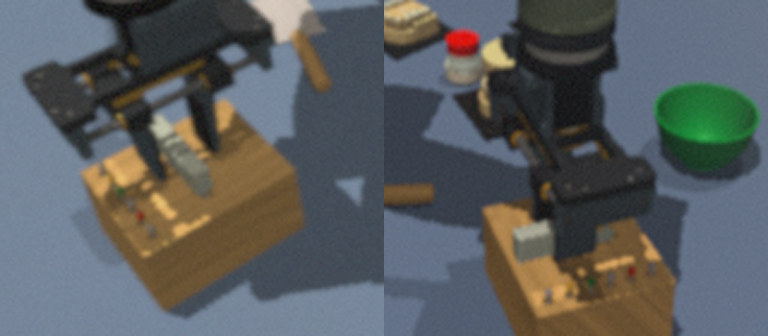

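View pics/wrist4.png

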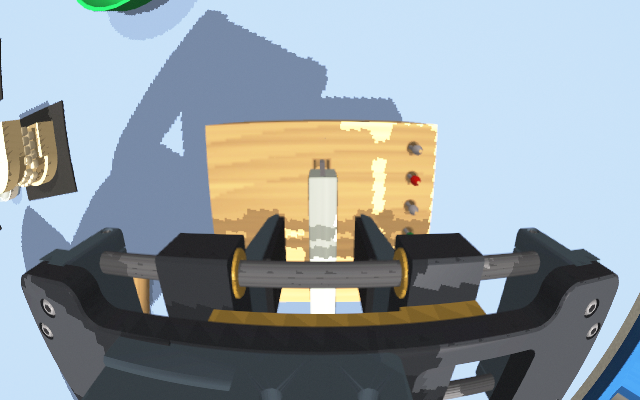

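The fingers now straddle the stock, with the tips at z≈82. I'll go down 2.5 mm more and close.

```bash
python3 -m pendant '[{"delta_pos":[0,0.25,0],"twist":[0,0,0],"grip":45},{"delta_pos":[0,0.25,0],"twist":[0,0,0],"grip":20},{"delta_pos":[0,0.25,0],"twist":[0,0,0],"grip":0},{"delta_pos":[0,0.25,0],"twist":[0,0,0],"grip":0},{"delta_pos":[0,0.25,0],"twist":[0,0,0],"grip":0}]' 50;python3 -m pendant '[{"delta_pos":[0,0,0],"twist":[0,0,0],"grip":0},{"delta_pos":[0,0,0],"twist":[0,0,0],"grip":0},{"delta_pos":[0,0,0],"twist":[0,0,0],"grip":0},{"delta_pos":[0,0,0],"twist":[0,0,0],"grip":0},{"delta_pos":[0,0,0],"twist":[0,0,0],"grip":0}]' ;python3 -c "
from h import *
plan([585.5,-174.9,44],-166.7)"
```

```text
time_s: 7.05
ee_pos: [586.0, -175.4, 43.3]
ee_rot: [-90.0, 0.0, -166.8]
force: [0.1, -0.5, 0.2]
gripper_width: 14.3
time_s: 7.55
ee_pos: [585.9, -175.3, 43.3]
ee_rot: [-90.0, 0.0, -166.8]
force: [0.1, -1.2, 0.2]
gripper_width: 14.8
delta cm [ 0.033 -0.07  -0.052] twist [-0.01 -0.08 -0.01] t 7.55 F [ 0.12 -1.24  0.18] ee [ 585.94 -175.33   43.3 ] [-8.9990e+01  1.0000e-02 -1.6678e+02] w 14.81
```

```bash
python3 -m pendant '[{"delta_pos":[0,-1,0],"twist":[0,0,0],"grip":0},{"delta_pos":[0,-3,0],"twist":[0,0,0],"grip":0},{"delta_pos":[0,-6,0],"twist":[0,0,0],"grip":0},{"delta_pos":[0,-9,0],"twist":[0,0,0],"grip":0},{"delta_pos":[0,-11,0],"twist":[0,0,0],"grip":0}]' ;python3 -m pendant '[{"delta_pos":[0,0,0],"twist":[0,0,0],"grip":0},{"delta_pos":[0,0,0],"twist":[0,0,0],"grip":0},{"delta_pos":[0,0,0],"twist":[0,0,0],"grip":0},{"delta_pos":[0,0,0],"twist":[0,0,0],"grip":0},{"delta_pos":[0,0,0],"twist":[0,0,0],"grip":0}]' ;python3 -c "
from h import *
c,p,d=grab('scene','5'); c2,p2,d2=grab('side','5')
a=cv2.resize(p[170:310,110:270],None,fx=2.4,fy=2.4,interpolation=cv2.INTER_CUBIC);b=cv2.resize(p2[170:310,270:430],None,fx=2.4,fy=2.4,interpolation=cv2.INTER_CUBIC)
cv2.imwrite('pics/c5.png',np.hstack([a,b])[:,:,::-1])
plan([587.9,152.7,153],-160.8)"
```

```text
time_s: 8.05
ee_pos: [586.4, -175.2, 156.0]
ee_rot: [-89.9, 0.1, -166.8]
force: [-0.3, -0.5, -1.8]
gripper_width: 14.6
time_s: 8.55
ee_pos: [585.3, -175.0, 152.1]
ee_rot: [-90.1, -0.1, -166.8]
force: [-0.2, -0.7, -1.0]
gripper_width: 14.9
delta cm [-7.7190e+00 -3.1000e-02 -3.1863e+01] twist [ 0.05 -5.99  0.06] t 8.65 F [-0.24 -0.33 -1.95] ee [ 585.59 -175.14  152.53] [-9.0040e+01 -6.0000e-02 -1.6679e+02] w 14.85
```

View pics/c5.png

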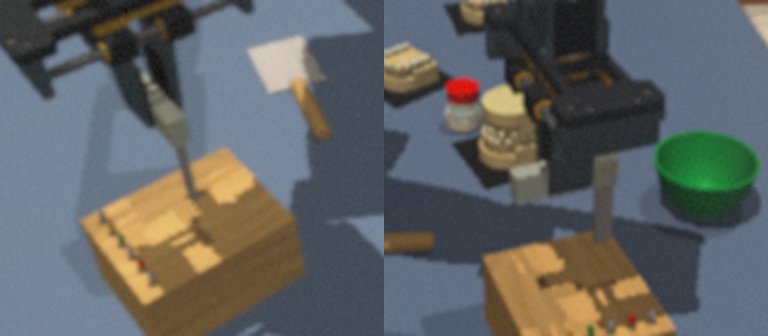

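The square is held upright with the blade clear of the block. I'll carry it over to the casts.

```bash
python3 -m pendant '[{"delta_pos":[-0.8,0,-3],"twist":[0,-1,0],"grip":0},{"delta_pos":[-1.8,0,-7.2],"twist":[0,-2,0],"grip":0},{"delta_pos":[-2.8,0,-11.4],"twist":[0,-3,0],"grip":0},{"delta_pos":[-3.8,0,-15.6],"twist":[0,-4,0],"grip":0},{"delta_pos":[-4.8,0,-19.8],"twist":[0,-5,0],"grip":0}]' ;python3 -c "
from h import *
plan([587.9,152.7,153],-160.8)"
```

```text
time_s: 9.15
ee_pos: [587.1, 30.1, 153.1]
ee_rot: [-90.0, 0.0, -161.8]
force: [0.9, 1.2, -1.0]
gripper_width: 14.4
delta cm [ -3.912   0.016 -11.62 ] twist [ 0.01 -0.96 -0.  ] t 9.15 F [ 0.94  1.17 -1.02] ee [587.1   30.09 153.15] [ -90.01    0.   -161.76] w 14.42
```

```bash
python3 -m pendant '[{"delta_pos":[-1.3,0,-3.9],"twist":[0,-0.3,0],"grip":0},{"delta_pos":[-2.4,0,-7.2],"twist":[0,-0.6,0],"grip":0},{"delta_pos":[-3.2,0,-9.6],"twist":[0,-1,0],"grip":0},{"delta_pos":[-3.8,0,-11.2],"twist":[0,-1,0],"grip":0},{"delta_pos":[-3.9,0,-11.6],"twist":[0,-1,0],"grip":0}]' ;python3 -m pendant '[{"delta_pos":[0,0,0],"twist":[0,0,0],"grip":0},{"delta_pos":[0,0,0],"twist":[0,0,0],"grip":0},{"delta_pos":[0,0,0],"twist":[0,0,0],"grip":0},{"delta_pos":[0,0,0],"twist":[0,0,0],"grip":0},{"delta_pos":[0,0,0],"twist":[0,0,0],"grip":0}]' ;python3 -c "
from h import *
c,p,d=grab('wrist','6'); c,p,d=grab('scene','6'); c2,p2,d2=grab('side','6')
a=cv2.resize(p[130:270,240:400],None,fx=2.4,fy=2.4,interpolation=cv2.INTER_CUBIC);b=cv2.resize(p2[130:270,240:400],None,fx=2.4,fy=2.4,interpolation=cv2.INTER_CUBIC)
cv2.imwrite('pics/c6.png',np.hstack([a,b])[:,:,::-1])
plan([587.9,152.7,153],-160.8)"
```

```text
time_s: 9.65
ee_pos: [588.1, 152.4, 153.0]
ee_rot: [-90.0, -0.0, -160.7]
force: [-0.3, 0.4, -0.9]
gripper_width: 14.7
time_s: 10.15
ee_pos: [588.2, 150.2, 153.3]
ee_rot: [-90.0, 0.0, -160.8]
force: [-0.1, 0.3, -1.0]
gripper_width: 14.2
delta cm [-0.048  0.028 -0.202] twist [ 0.   -0.01 -0.  ] t 10.3 F [-0.09  0.18 -1.54] ee [588.11 150.63 153.28] [ -90.      0.   -160.81] w 14.47
```

View pics/c6.png

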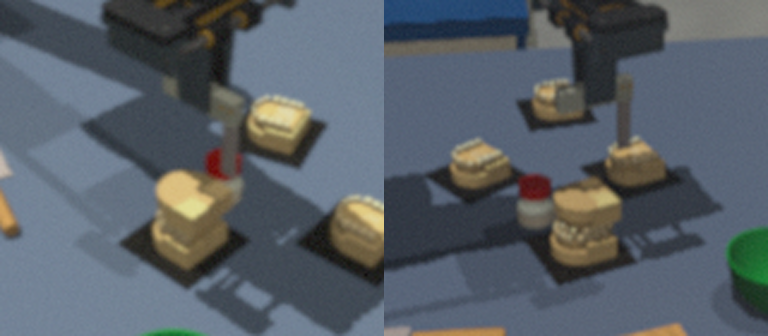

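View pics/wrist6.png

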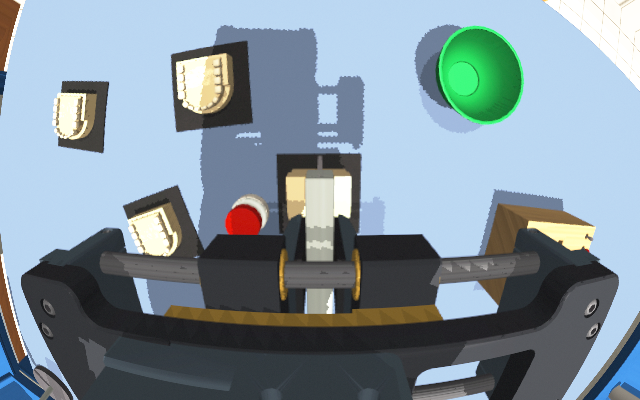

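```bash
python3 - <<'E'
from h import *
import pickle
c=pickle.load(open("pics/wrist6.pkl","rb")); p=cv2.imread("pics/wrist6.png")
print(project(c,[[593.5,188.1,75],[613.9,129.45,75]]))
y=np.radians(19.2);ex=np.array([np.cos(y),np.sin(y),0]);ey=np.array([-np.sin(y),np.cos(y),0])
T=np.array([588.1,150.6,153.3]); C=T+26.9*ex+.6*ey; C[2]=185
print("stock end top edge",project(c,[C+16*ex+[0,0,26]+7.5*ey,C+16*ex+[0,0,26]-7.5*ey]),"blade bottom outer/inner",project(c,[C+16*ex-[0,0,62],C-[0,0,62]]))
cv2.imwrite("pics/w6z.png",cv2.resize(p[145:225,270:370],None,fx=7,fy=7,interpolation=cv2.INTER_CUBIC))
E
```

```text
[[285.45695707 175.10560867]
 [350.86854582 175.08538242]]
stock end top edge [[306.13868759 177.02618087]
 [336.14415234 177.0191964 ]] blade bottom outer/inner [[320.45983411 154.71263287]
 [320.45423005 174.85214815]]
```

View pics/w6z.png

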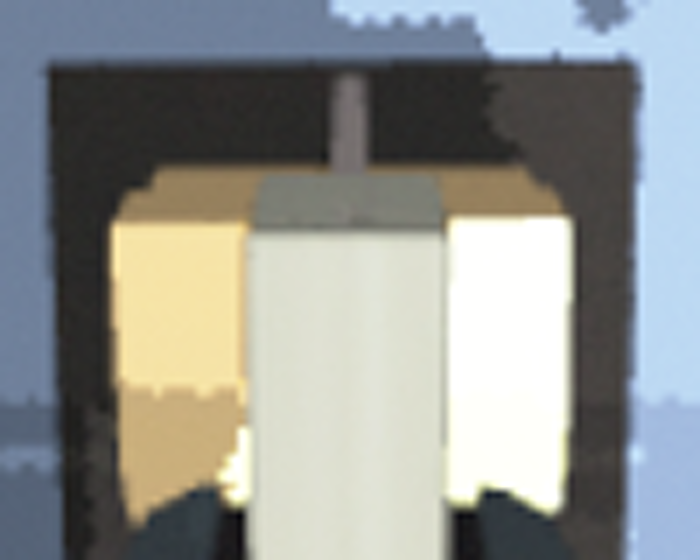

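The stock is centred on the cast with its blade about 10 mm behind the back edge (the edge shows at row 176, the blade tip at row 156). Next I'll lower to about 5 mm above the base.

```bash
python3 -m pendant '[{"delta_pos":[0,2,0],"twist":[0,0,0],"grip":0},{"delta_pos":[0,4.5,0],"twist":[0,0,0],"grip":0},{"delta_pos":[0,7,0],"twist":[0,0,0],"grip":0},{"delta_pos":[0,9,0],"twist":[0,0,0],"grip":0},{"delta_pos":[0,10.3,0],"twist":[0,0,0],"grip":0}]' ;python3 -m pendant '[{"delta_pos":[0,0.1,0],"twist":[0,0,0],"grip":0},{"delta_pos":[0,0.1,0],"twist":[0,0,0],"grip":0},{"delta_pos":[0,0.1,0],"twist":[0,0,0],"grip":0},{"delta_pos":[0,0.1,0],"twist":[0,0,0],"grip":0},{"delta_pos":[0,0.1,0],"twist":[0,0,0],"grip":0}]' ;python3 -c "
from h import *
c,p,d=grab('scene','7'); c2,p2,d2=grab('side','7')
a=cv2.resize(p[170:270,270:370],None,fx=3.8,fy=3.8,interpolation=cv2.INTER_CUBIC);b=cv2.resize(p2[170:270,270:370],None,fx=3.8,fy=3.8,interpolation=cv2.INTER_CUBIC)
cv2.imwrite('pics/c7.png',np.hstack([a,b])[:,:,::-1])
plan([587.9,150.6,43.3],-160.8)"
```

```text
time_s: 10.8
ee_pos: [587.3, 150.7, 48.6]
ee_rot: [-90.0, -0.1, -160.8]
force: [-0.1, -0.8, -1.5]
gripper_width: 14.6
time_s: 11.3
ee_pos: [588.6, 151.0, 50.1]
ee_rot: [-90.0, 0.1, -160.8]
force: [-0.6, -0.8, -1.5]
gripper_width: 14.5
delta cm [0.054 0.647 0.017] twist [-0.    0.01 -0.06] t 11.4 F [ 0.34  0.09 -1.8 ] ee [588.35 150.93  49.78] [-9.0000e+01  6.0000e-02 -1.6079e+02] w 14.57
```

View pics/c7.png

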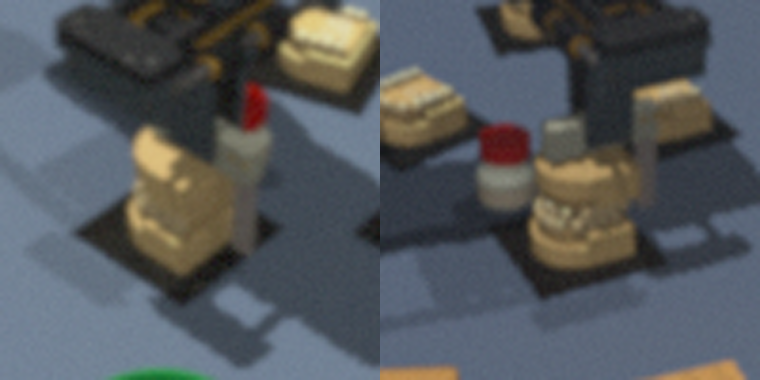

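```bash
cat > f.py <<'E'
from h import *
F=[];P=[];
for i in range(4):
    imaging.grab_frame('side'); s=state(); F.append(s['force']);P.append(np.r_[s['ee_pos'],s['ee_rot']])
F=np.array(F);y=np.radians(19.2);ex=np.array([np.cos(y),np.sin(y),0])
print("t",round(s['time_s'],2),"F",F.mean(0).round(2),"Fx_cast",(F@ex).mean().round(2),"sd",F.std(0).round(2),"P",np.mean(P,0).round(2),"along ex",(np.mean(P,0)[:3]@ex).round(2),"w",round(s['gripper_width'],1),"torque",s['torque'].round(2))
E
python3 f.py;python3 -m pendant '[{"delta_pos":[0,0.1,0],"twist":[0,0,0],"grip":0},{"delta_pos":[0,0.2,0],"twist":[0,0,0],"grip":0},{"delta_pos":[0,0.3,0],"twist":[0,0,0],"grip":0},{"delta_pos":[0,0.4,0],"twist":[0,0,0],"grip":0},{"delta_pos":[0,0.4,0],"twist":[0,0,0],"grip":0}]';python3 f.py
```

```text
t 11.6 F [ 0.35 -0.01 -1.6 ] Fx_cast 0.33 sd [0.24 0.65 0.45] P [ 5.8818e+02  1.5091e+02  4.9460e+01 -9.0000e+01  2.0000e-02 -1.6079e+02] along ex 605.09 w 14.6 torque [-0.09  0.21  0.03]
time_s: 12.1
ee_pos: [587.9, 150.8, 45.0]
ee_rot: [-90.0, -0.0, -160.8]
force: [0.1, 0.0, -0.8]
gripper_width: 14.5
t 12.3 F [-0.04  0.14 -1.04] Fx_cast 0.01 sd [0.55 0.21 0.55] P [ 588.08  150.88   45.21  -90.     -0.   -160.78] along ex 604.99 w 14.6 torque [-0.09  0.15  0.  ]
```

```bash
python3 -m pendant '[{"delta_pos":[0,0.05,0],"twist":[0,0,0],"grip":0},{"delta_pos":[0,0.1,0],"twist":[0,0,0],"grip":0},{"delta_pos":[0,0.1,0],"twist":[0,0,0],"grip":0},{"delta_pos":[0,0.1,0],"twist":[0,0,0],"grip":0},{"delta_pos":[0,0.1,0],"twist":[0,0,0],"grip":0}]';python3 f.py
```

```text
time_s: 12.8
ee_pos: [588.1, 150.9, 44.3]
ee_rot: [-90.0, 0.0, -160.8]
force: [0.1, -0.5, -0.7]
gripper_width: 14.4
t 13.0 F [-0.06  0.03 -2.05] Fx_cast -0.04 sd [0.32 0.25 0.18] P [ 5.8812e+02  1.5089e+02  4.4280e+01 -9.0000e+01  1.0000e-02 -1.6078e+02] along ex 605.03 w 14.9 torque [-0.08  0.15  0.01]
```

```bash
python3 -m pendant '[{"delta_pos":[0,0.02,0],"twist":[0,0,0],"grip":0},{"delta_pos":[0,0.05,0],"twist":[0,0,0],"grip":0},{"delta_pos":[0,0.05,0],"twist":[0,0,0],"grip":0},{"delta_pos":[0,0.05,0],"twist":[0,0,0],"grip":0},{"delta_pos":[0,0.05,0],"twist":[0,0,0],"grip":0}]';python3 f.py
```

```text
time_s: 13.5
ee_pos: [588.1, 150.9, 43.8]
ee_rot: [-90.0, 0.0, -160.8]
force: [-0.4, 0.0, -1.5]
gripper_width: 14.7
t 13.7 F [-0.04 -0.36 -1.44] Fx_cast -0.16 sd [0.23 0.52 0.74] P [ 5.8811e+02  1.5089e+02  4.3770e+01 -9.0000e+01  1.0000e-02 -1.6079e+02] along ex 605.02 w 14.3 torque [-0.06  0.18  0.03]
```

```bash
python3 -m pendant '[{"delta_pos":[0.16,0,0],"twist":[0,0,0],"grip":0},{"delta_pos":[0.32,0,0],"twist":[0,0,0],"grip":0},{"delta_pos":[0.48,0,0],"twist":[0,0,0],"grip":0},{"delta_pos":[0.64,0,0],"twist":[0,0,0],"grip":0},{"delta_pos":[0.8,0,0],"twist":[0,0,0],"grip":0}]';python3 f.py;python3 -m pendant '[{"delta_pos":[0.04,0,0],"twist":[0,0,0],"grip":0},{"delta_pos":[0.08,0,0],"twist":[0,0,0],"grip":0},{"delta_pos":[0.12,0,0],"twist":[0,0,0],"grip":0},{"delta_pos":[0.16,0,0],"twist":[0,0,0],"grip":0},{"delta_pos":[0.2,0,0],"twist":[0,0,0],"grip":0}]';python3 f.py
```

```text
time_s: 14.2
ee_pos: [580.4, 148.2, 43.8]
ee_rot: [-90.0, 0.0, -160.8]
force: [0.3, 0.6, -1.5]
gripper_width: 14.6
t 14.4 F [-0.36  0.52 -1.69] Fx_cast -0.17 sd [0.47 0.33 0.3 ] P [ 580.33  148.18   43.79  -90.     -0.   -160.79] along ex 596.78 w 14.8 torque [-0.11  0.15  0.02]
time_s: 14.9
ee_pos: [578.6, 147.6, 43.7]
ee_rot: [-90.0, 0.0, -160.8]
force: [-0.2, -0.5, -1.1]
gripper_width: 14.8
t 15.1 F [-0.05 -0.28 -1.59] Fx_cast -0.14 sd [0.43 0.6  0.49] P [ 578.59  147.59   43.75  -90.      0.   -160.79] along ex 594.95 w 14.8 torque [-0.13  0.21 -0.04]
```

```bash
python3 -m pendant '[{"delta_pos":[0.03,0,0],"twist":[0,0,0],"grip":0},{"delta_pos":[0.06,0,0],"twist":[0,0,0],"grip":0},{"delta_pos":[0.09,0,0],"twist":[0,0,0],"grip":0},{"delta_pos":[0.12,0,0],"twist":[0,0,0],"grip":0},{"delta_pos":[0.15,0,0],"twist":[0,0,0],"grip":0}]';python3 f.py;python3 -m pendant '[{"delta_pos":[0.03,0,0],"twist":[0,0,0],"grip":0},{"delta_pos":[0.06,0,0],"twist":[0,0,0],"grip":0},{"delta_pos":[0.09,0,0],"twist":[0,0,0],"grip":0},{"delta_pos":[0.12,0,0],"twist":[0,0,0],"grip":0},{"delta_pos":[0.15,0,0],"twist":[0,0,0],"grip":0}]';python3 f.py
```

```text
time_s: 15.6
ee_pos: [577.4, 147.1, 43.8]
ee_rot: [-90.0, 0.0, -160.8]
force: [1.1, 0.5, -2.1]
gripper_width: 14.8
t 15.8 F [ 1.13  0.6  -2.2 ] Fx_cast 1.26 sd [0.66 0.49 0.19] P [ 5.7732e+02  1.4712e+02  4.3780e+01 -9.0000e+01  2.0000e-02 -1.6078e+02] along ex 593.59 w 15.1 torque [ 0.01 -0.    0.01]
time_s: 16.3
ee_pos: [575.9, 146.6, 43.8]
ee_rot: [-90.0, 0.0, -160.8]
force: [1.9, 0.5, -1.5]
gripper_width: 14.5
t 16.5 F [ 1.03  0.07 -1.55] Fx_cast 1.0 sd [0.5  0.25 0.35] P [ 575.78  146.6    43.79  -90.      0.   -160.78] along ex 591.96 w 14.6 torque [-0.    0.01 -0.04]
```

The blade has reached the upper cast and is sliding it with about 1.2 N. I'll keep drawing in slowly.

```bash
python3 -m pendant '[{"delta_pos":[0.03,0,0],"twist":[0,0,0],"grip":0},{"delta_pos":[0.06,0,0],"twist":[0,0,0],"grip":0},{"delta_pos":[0.09,0,0],"twist":[0,0,0],"grip":0},{"delta_pos":[0.12,0,0],"twist":[0,0,0],"grip":0},{"delta_pos":[0.12,0,0],"twist":[0,0,0],"grip":0}]';python3 f.py;python3 -m pendant '[{"delta_pos":[0.02,0,0],"twist":[0,0,0],"grip":0},{"delta_pos":[0.04,0,0],"twist":[0,0,0],"grip":0},{"delta_pos":[0.06,0,0],"twist":[0,0,0],"grip":0},{"delta_pos":[0.08,0,0],"twist":[0,0,0],"grip":0},{"delta_pos":[0.08,0,0],"twist":[0,0,0],"grip":0}]';python3 f.py
```

```text
time_s: 17.0
ee_pos: [574.7, 146.2, 43.8]
ee_rot: [-90.0, 0.0, -160.8]
force: [2.1, 0.8, -1.4]
gripper_width: 14.6
t 17.2 F [ 1.03  0.28 -1.46] Fx_cast 1.06 sd [0.21 0.33 0.64] P [ 574.67  146.2    43.78  -90.      0.   -160.78] along ex 590.78 w 14.7 torque [ 0.04 -0.06 -0.  ]
time_s: 17.7
ee_pos: [573.9, 145.9, 43.8]
ee_rot: [-90.0, 0.0, -160.8]
force: [1.0, -0.1, -1.5]
gripper_width: 14.4
t 17.9 F [ 0.76  0.51 -1.59] Fx_cast 0.89 sd [0.62 0.48 0.4 ] P [ 5.7394e+02  1.4595e+02  4.3780e+01 -9.0000e+01  1.0000e-02 -1.6079e+02] along ex 590.01 w 14.6 torque [ 0.04 -0.05  0.06]
```

```bash
for i in 1; do python3 -m pendant '[{"delta_pos":[0.02,0,0],"twist":[0,0,0],"grip":0},{"delta_pos":[0.04,0,0],"twist":[0,0,0],"grip":0},{"delta_pos":[0.06,0,0],"twist":[0,0,0],"grip":0},{"delta_pos":[0.08,0,0],"twist":[0,0,0],"grip":0},{"delta_pos":[0.08,0,0],"twist":[0,0,0],"grip":0}]';python3 f.py; done; python3 -m pendant '[{"delta_pos":[0.02,0,0],"twist":[0,0,0],"grip":0},{"delta_pos":[0.04,0,0],"twist":[0,0,0],"grip":0},{"delta_pos":[0.06,0,0],"twist":[0,0,0],"grip":0},{"delta_pos":[0.06,0,0],"twist":[0,0,0],"grip":0},{"delta_pos":[0.06,0,0],"twist":[0,0,0],"grip":0}]';python3 f.py
```

```text
time_s: 18.4
ee_pos: [573.6, 145.8, 43.8]
ee_rot: [-90.0, 0.1, -160.8]
force: [3.5, 0.2, -2.8]
gripper_width: 14.7
t 18.6 F [ 3.14  1.28 -3.26] Fx_cast 3.39 sd [0.38 0.36 0.44] P [ 5.7356e+02  1.4581e+02  4.3760e+01 -9.0000e+01  5.0000e-02 -1.6079e+02] along ex 589.61 w 14.8 torque [ 0.18 -0.45 -0.01]
time_s: 19.1
ee_pos: [573.4, 145.8, 43.8]
ee_rot: [-90.0, 0.1, -160.8]
force: [5.0, 1.7, -4.7]
gripper_width: 14.8
t 19.3 F [ 5.19  1.58 -4.83] Fx_cast 5.42 sd [0.3  0.21 0.38] P [ 5.7344e+02  1.4577e+02  4.3820e+01 -9.0000e+01  1.1000e-01 -1.6079e+02] along ex 589.48 w 14.7 torque [ 0.3  -0.96 -0.01]
```

The blade is now on the lower back at 5.4 N. Next I'll press the stock down on the base.

```bash
python3 -m pendant '[{"delta_pos":[0,0.02,0],"twist":[0,0,0],"grip":0},{"delta_pos":[0,0.04,0],"twist":[0,0,0],"grip":0},{"delta_pos":[0,0.06,0],"twist":[0,0,0],"grip":0},{"delta_pos":[0,0.08,0],"twist":[0,0,0],"grip":0},{"delta_pos":[0,0.08,0],"twist":[0,0,0],"grip":0}]';python3 f.py; python3 -m pendant '[{"delta_pos":[0,0.02,0],"twist":[0,0,0],"grip":0},{"delta_pos":[0,0.04,0],"twist":[0,0,0],"grip":0},{"delta_pos":[0,0.06,0],"twist":[0,0,0],"grip":0},{"delta_pos":[0,0.06,0],"twist":[0,0,0],"grip":0},{"delta_pos":[0,0.06,0],"twist":[0,0,0],"grip":0}]';python3 f.py
```

```text
time_s: 19.8
ee_pos: [573.4, 145.7, 43.7]
ee_rot: [-90.0, 0.1, -160.8]
force: [4.7, 1.6, 1.6]
gripper_width: 14.9
t 20.0 F [4.53 1.73 1.3 ] Fx_cast 4.85 sd [0.24 0.13 0.37] P [ 5.7337e+02  1.4570e+02  4.3640e+01 -9.0000e+01  1.1000e-01 -1.6079e+02] along ex 589.39 w 14.6 torque [ 0.37 -0.96  0.04]
time_s: 20.5
ee_pos: [573.4, 145.7, 43.3]
ee_rot: [-90.0, 0.1, -160.8]
force: [4.7, 1.7, 5.0]
gripper_width: 14.6
t 20.7 F [4.48 1.98 5.03] Fx_cast 4.88 sd [0.48 0.28 0.32] P [ 5.7340e+02  1.4570e+02  4.3270e+01 -8.9990e+01  1.2000e-01 -1.6079e+02] along ex 589.42 w 14.8 torque [ 0.39 -0.92  0.  ]
```

```bash
cat > tilt.py <<'E'
from h import *
import sys
tag=sys.argv[1]
c,p,d=grab('wrist',tag); W=world(c,d,True)
y=np.radians(19.2);ex=np.array([np.cos(y),np.sin(y),0]);ey=np.array([-ex[1],ex[0],0])
s=state(); T=s['ee_pos']; L=W-T; a=L@ex;b=L@ey; z=W[...,2]
def fit(m,n):
    A=np.c_[a[m],b[m],np.ones(m.sum())]; q=np.linalg.lstsq(A,z[m],rcond=None)[0]
    r=z[m]-A@q; k=abs(r)<2.5; q=np.linalg.lstsq(A[k],z[m][k],rcond=None)[0]
    print(n,m.sum(),"slope x,y",q[:2].round(4),"z at a=27",(q@[27,0,1]).round(2),"a range",a[m].min().round(1),a[m].max().round(1),'b',b[m].min().round(1),b[m].max().round(1))
st=(abs(z-101)<6)&(abs(b)<9)&(a>-50)&(a<60); fit(st,"stock")
up=(abs(z-75)<5)&(abs(b)>11)&(abs(b)<32)&(a>-40)&(a<34); fit(up,"upper")
cv2.imwrite(f"pics/w{tag}z.png",cv2.resize(p[130:240,260:380],None,fx=5.4,fy=5.4,interpolation=cv2.INTER_CUBIC)[:,:,::-1])
c,p,d=grab('scene',tag); c2,p2,d2=grab('side',tag)
a=cv2.resize(p[180:260,280:360],None,fx=4.8,fy=4.8,interpolation=cv2.INTER_CUBIC);b=cv2.resize(p2[180:260,280:360],None,fx=4.8,fy=4.8,interpolation=cv2.INTER_CUBIC)
cv2.imwrite(f'pics/c{tag}.png',np.hstack([a,b])[:,:,::-1])
E
python3 tilt.py 8
```

```text
stock 3016 slope x,y [0.0029 0.0027] z at a=27 101.01 a range -40.1 42.6 b -9.0 9.0
upper 2027 slope x,y [-0.0115  0.0003] z at a=27 74.8 a range 1.5 27.1 b -28.7 32.0
```

View pics/c8.png

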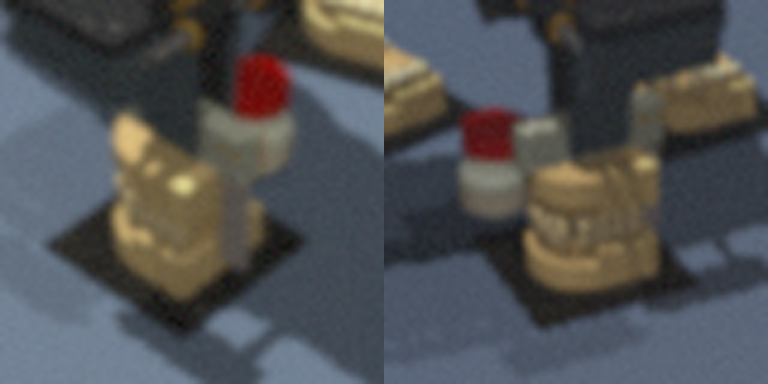

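View pics/w8z.png

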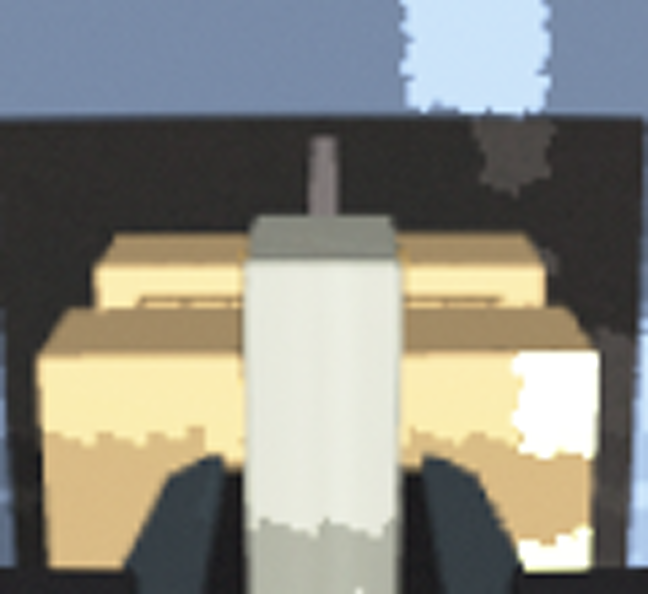

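```bash
python3 - <<'E'
from h import *
import pickle
c=pickle.load(open("pics/wrist8.pkl","rb"));y=np.radians(19.2);ex=np.array([np.cos(y),np.sin(y),0]);ey=np.array([-ex[1],ex[0],0])
f=lambda u,v:np.array([u/5.4+260-.4,v/5.4+130-.4])
for lab,z,pts in [("u75",75,[(42,353),(598,350)]),("u51",51,[(75,309),(575,308)]),("l27",27,[(97,266),(545,264)]),("l3",3,[(115,234),(528,234)])]:
    X=onplane(c,[f(*q) for q in pts],z); print(lab,(X@ex).round(2),(X@ey).round(2))
E
```

```text
u75 [616.2  616.57] [-17.91 -79.57]
u51 [615.62 615.78] [-18.15 -80.55]
l27 [616.16 616.46] [-17.79 -79.88]
l3 [616.2  616.23] [-17.4 -80.4]
```

In the wrist view, all four back edges (upper at z 75 and 51, lower at z 27 and 3) lie within about 0.5 mm of one plane. The stock is flat to 0.003 rad. I'll press slightly more on both faces and hold.

```bash
python3 -m pendant '[{"delta_pos":[0.02,0.01,0],"twist":[0,0,0],"grip":0},{"delta_pos":[0.04,0.02,0],"twist":[0,0,0],"grip":0},{"delta_pos":[0.06,0.03,0],"twist":[0,0,0],"grip":0},{"delta_pos":[0.08,0.04,0],"twist":[0,0,0],"grip":0},{"delta_pos":[0.08,0.04,0],"twist":[0,0,0],"grip":0}]';python3 f.py; python3 -m pendant '[{"delta_pos":[0,0,0],"twist":[0,0,0],"grip":0},{"delta_pos":[0,0,0],"twist":[0,0,0],"grip":0},{"delta_pos":[0,0,0],"twist":[0,0,0],"grip":0},{"delta_pos":[0,0,0],"twist":[0,0,0],"grip":0},{"delta_pos":[0,0,0],"twist":[0,0,0],"grip":0}]';python3 f.py
```

```text
time_s: 21.35
ee_pos: [573.4, 145.7, 43.3]
ee_rot: [-90.0, 0.2, -160.8]
force: [5.7, 2.6, 6.3]
gripper_width: 14.8
t 21.55 F [5.58 2.07 5.92] Fx_cast 5.95 sd [0.28 0.81 0.76] P [ 5.7344e+02  1.4570e+02  4.3260e+01 -8.9990e+01  2.2000e-01 -1.6079e+02] along ex 589.46 w 14.6 torque [ 0.47 -0.95 -0.01]
time_s: 22.05
ee_pos: [573.4, 145.7, 43.3]
ee_rot: [-90.0, 0.2, -160.8]
force: [5.2, 2.5, 6.0]
gripper_width: 14.8
t 22.25 F [5.51 2.68 6.2 ] Fx_cast 6.08 sd [0.2  0.27 0.36] P [ 5.7343e+02  1.4571e+02  4.3260e+01 -8.9990e+01  2.2000e-01 -1.6079e+02] along ex 589.45 w 14.5 torque [ 0.48 -1.05 -0.  ]
```

```bash
python3 -m pendant '[{"delta_pos":[0,0,0],"twist":[0,0,0],"grip":0},{"delta_pos":[0,0,0],"twist":[0,0,0],"grip":0},{"delta_pos":[0,0,0],"twist":[0,0,0],"grip":0},{"delta_pos":[0,0,0],"twist":[0,0,0],"grip":0},{"delta_pos":[0,0,0],"twist":[0,0,0],"grip":0}]';python3 -m pendant '[{"delta_pos":[0,0,0],"twist":[0,0,0],"grip":0},{"delta_pos":[0,0,0],"twist":[0,0,0],"grip":0},{"delta_pos":[0,0,0],"twist":[0,0,0],"grip":0},{"delta_pos":[0,0,0],"twist":[0,0,0],"grip":0},{"delta_pos":[0,0,0],"twist":[0,0,0],"grip":0}]';python3 tilt.py 9; python3 f.py
```

```text
time_s: 22.75
ee_pos: [573.5, 145.7, 43.3]
ee_rot: [-90.0, 0.2, -160.8]
force: [6.1, 2.1, 6.6]
gripper_width: 14.4
time_s: 23.25
ee_pos: [573.4, 145.7, 43.3]
ee_rot: [-90.0, 0.2, -160.8]
force: [5.1, 1.6, 6.9]
gripper_width: 14.7
stock 3013 slope x,y [ 0.0043 -0.0008] z at a=27 101.04 a range -40.3 42.6 b -9.0 9.0
upper 2012 slope x,y [-0.0094  0.0011] z at a=27 74.81 a range 1.3 27.1 b -28.5 32.0
t 23.6 F [5.43 2.31 5.58] Fx_cast 5.89 sd [0.56 0.63 0.36] P [ 5.7342e+02  1.4571e+02  4.3260e+01 -8.9990e+01  2.2000e-01 -1.6079e+02] along ex 589.45 w 14.6 torque [ 0.47 -1.02  0.  ]
```

View pics/w9z.png

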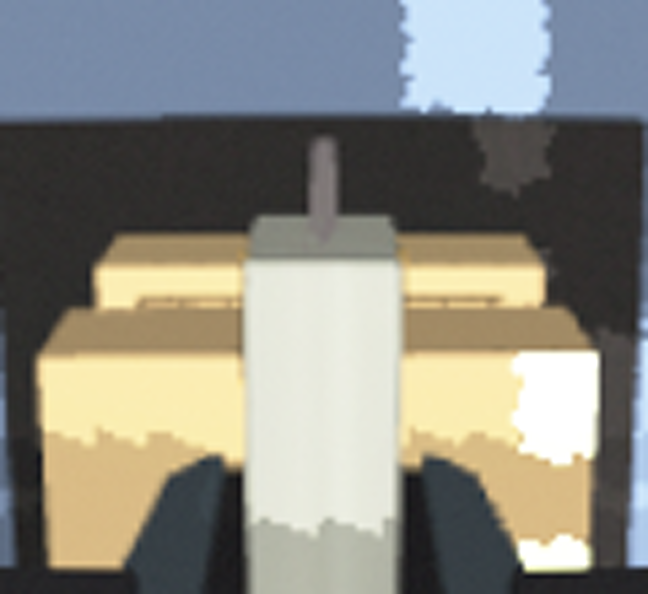

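To be sure the lower-back force clears 2 N, I'll tighten the grip and pull a little harder, then hold again.

```bash
python3 -m pendant '[{"delta_pos":[0.02,0,0],"twist":[0,0,0],"grip":0},{"delta_pos":[0.05,0,0],"twist":[0,0,0],"grip":0},{"delta_pos":[0.08,0.01,0],"twist":[0,0,0],"grip":0},{"delta_pos":[0.12,0.02,0],"twist":[0,0,0],"grip":0},{"delta_pos":[0.12,0.02,0],"twist":[0,0,0],"grip":0}]' 60;python3 f.py; python3 -m pendant '[{"delta_pos":[0.05,0,0],"twist":[0,0,0],"grip":0},{"delta_pos":[0.1,0,0],"twist":[0,0,0],"grip":0},{"delta_pos":[0.1,0,0],"twist":[0,0,0],"grip":0},{"delta_pos":[0.1,0,0],"twist":[0,0,0],"grip":0},{"delta_pos":[0.1,0,0],"twist":[0,0,0],"grip":0}]';python3 f.py
```

```text
time_s: 24.1
ee_pos: [573.4, 145.7, 43.3]
ee_rot: [-90.0, 0.4, -160.8]
force: [7.1, 2.8, 5.5]
gripper_width: 14.5
t 24.3 F [7.42 3.11 5.13] Fx_cast 8.03 sd [0.8  0.31 0.68] P [ 5.7343e+02  1.4569e+02  4.3280e+01 -8.9990e+01  3.6000e-01 -1.6079e+02] along ex 589.44 w 14.6 torque [ 0.56 -1.33  0.02]
time_s: 24.8
ee_pos: [573.3, 145.6, 43.3]
ee_rot: [-90.0, 0.5, -160.8]
force: [8.7, 3.2, 3.9]
gripper_width: 14.9
t 25.0 F [8.59 3.83 4.29] Fx_cast 9.37 sd [0.15 0.41 0.41] P [ 5.7330e+02  1.4561e+02  4.3340e+01 -8.9980e+01  4.6000e-01 -1.6080e+02] along ex 589.3 w 14.6 torque [ 0.7  -1.62 -0.05]
```

```bash
python3 -m pendant '[{"delta_pos":[0,0.03,0],"twist":[0,0,0],"grip":0},{"delta_pos":[0,0.05,0],"twist":[0,0,0],"grip":0},{"delta_pos":[0,0.05,0],"twist":[0,0,0],"grip":0},{"delta_pos":[0,0.05,0],"twist":[0,0,0],"grip":0},{"delta_pos":[0,0.05,0],"twist":[0,0,0],"grip":0}]';python3 f.py;python3 -m pendant '[{"delta_pos":[0,0,0],"twist":[0,0,0],"grip":0},{"delta_pos":[0,0,0],"twist":[0,0,0],"grip":0},{"delta_pos":[0,0,0],"twist":[0,0,0],"grip":0},{"delta_pos":[0,0,0],"twist":[0,0,0],"grip":0},{"delta_pos":[0,0,0],"twist":[0,0,0],"grip":0}]';python3 -m pendant '[{"delta_pos":[0,0,0],"twist":[0,0,0],"grip":0},{"delta_pos":[0,0,0],"twist":[0,0,0],"grip":0},{"delta_pos":[0,0,0],"twist":[0,0,0],"grip":0},{"delta_pos":[0,0,0],"twist":[0,0,0],"grip":0},{"delta_pos":[0,0,0],"twist":[0,0,0],"grip":0}]';python3 tilt.py 10; python3 f.py
```

```text
time_s: 25.5
ee_pos: [573.3, 145.6, 43.3]
ee_rot: [-90.0, 0.5, -160.8]
force: [7.6, 2.9, 7.5]
gripper_width: 14.4
t 25.7 F [7.95 3.18 6.82] Fx_cast 8.55 sd [0.2  0.41 0.36] P [ 5.7333e+02  1.4562e+02  4.3320e+01 -8.9980e+01  4.7000e-01 -1.6080e+02] along ex 589.33 w 14.7 torque [ 0.66 -1.48  0.04]
time_s: 26.2
ee_pos: [573.3, 145.6, 43.3]
ee_rot: [-90.0, 0.5, -160.8]
force: [9.0, 3.6, 7.0]
gripper_width: 14.9
time_s: 26.7
ee_pos: [573.3, 145.6, 43.3]
ee_rot: [-90.0, 0.5, -160.8]
force: [8.7, 3.9, 7.4]
gripper_width: 14.8
stock 3020 slope x,y [ 0.0086 -0.001 ] z at a=27 101.22 a range -40.5 42.3 b -9.0 9.0
upper 2022 slope x,y [-0.0043  0.0016] z at a=27 74.96 a range 1.2 27.0 b -28.6 32.0
t 27.05 F [8.09 3.48 7.  ] Fx_cast 8.79 sd [0.29 0.55 0.32] P [ 5.7334e+02  1.4563e+02  4.3310e+01 -8.9980e+01  4.8000e-01 -1.6080e+02] along ex 589.34 w 14.7 torque [ 0.68 -1.41  0.02]
```

View pics/w10z.png

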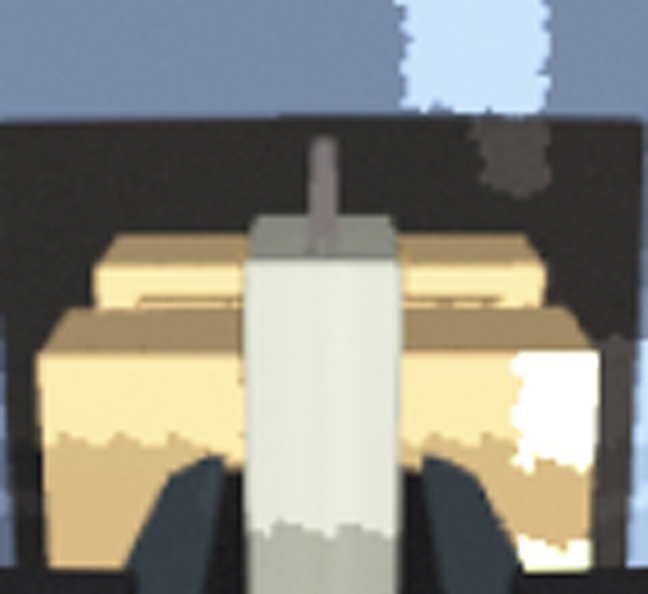

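Held for more than 2 s at about 8.5 N on the backs and about 8 N down. Next I'll ease off the press first, so the stock doesn't drag the cast back, and then the pull.

```bash
python3 -m pendant '[{"delta_pos":[0,-0.03,0],"twist":[0,0,0],"grip":0},{"delta_pos":[-0.03,-0.06,0],"twist":[0,0,0],"grip":0},{"delta_pos":[-0.06,-0.09,0],"twist":[0,0,0],"grip":0},{"delta_pos":[-0.1,-0.1,0],"twist":[0,0,0],"grip":0},{"delta_pos":[-0.12,-0.1,0],"twist":[0,0,0],"grip":0}]';python3 f.py
```

```text
time_s: 27.55
ee_pos: [573.3, 145.6, 43.4]
ee_rot: [-90.0, 0.3, -160.8]
force: [7.0, 4.1, 4.2]
gripper_width: 14.7
t 27.75 F [7.22 3.01 3.82] Fx_cast 7.81 sd [0.61 0.62 0.39] P [ 5.7327e+02  1.4562e+02  4.3350e+01 -8.9990e+01  3.1000e-01 -1.6079e+02] along ex 589.27 w 14.7 torque [ 0.6  -1.43  0.04]
```

```bash
python3 -m pendant '[{"delta_pos":[0,-0.03,0],"twist":[0,0,0],"grip":0},{"delta_pos":[-0.03,-0.05,0],"twist":[0,0,0],"grip":0},{"delta_pos":[-0.06,-0.07,0],"twist":[0,0,0],"grip":0},{"delta_pos":[-0.08,-0.07,0],"twist":[0,0,0],"grip":0},{"delta_pos":[-0.08,-0.07,0],"twist":[0,0,0],"grip":0}]';python3 f.py;python3 -m pendant '[{"delta_pos":[-0.02,-0.02,0],"twist":[0,0,0],"grip":0},{"delta_pos":[-0.04,-0.04,0],"twist":[0,0,0],"grip":0},{"delta_pos":[-0.06,-0.05,0],"twist":[0,0,0],"grip":0},{"delta_pos":[-0.08,-0.06,0],"twist":[0,0,0],"grip":0},{"delta_pos":[-0.08,-0.06,0],"twist":[0,0,0],"grip":0}]';python3 f.py
```

```text
time_s: 28.25
ee_pos: [573.2, 145.6, 43.4]
ee_rot: [-90.0, 0.2, -160.8]
force: [6.1, 2.8, 1.6]
gripper_width: 14.5
t 28.45 F [6.73 2.46 0.86] Fx_cast 7.16 sd [0.28 0.19 0.48] P [ 5.7325e+02  1.4561e+02  4.3370e+01 -8.9990e+01  2.0000e-01 -1.6079e+02] along ex 589.25 w 14.9 torque [ 0.56 -1.47 -0.01]
time_s: 28.95
ee_pos: [573.3, 145.6, 43.5]
ee_rot: [-90.0, 0.1, -160.8]
force: [6.4, 1.9, -0.6]
gripper_width: 14.8
t 29.15 F [ 5.77  2.24 -0.7 ] Fx_cast 6.18 sd [0.27 0.66 0.19] P [ 5.7327e+02  1.4562e+02  4.3430e+01 -8.9990e+01  1.0000e-01 -1.6079e+02] along ex 589.27 w 14.5 torque [ 0.45 -1.36 -0.01]
```

```bash
python3 -m pendant '[{"delta_pos":[-0.03,-0.01,0],"twist":[0,0,0],"grip":0},{"delta_pos":[-0.06,-0.02,0],"twist":[0,0,0],"grip":0},{"delta_pos":[-0.09,-0.03,0],"twist":[0,0,0],"grip":0},{"delta_pos":[-0.12,-0.03,0],"twist":[0,0,0],"grip":0},{"delta_pos":[-0.12,-0.03,0],"twist":[0,0,0],"grip":0}]';python3 f.py;python3 -m pendant '[{"delta_pos":[-0.03,-0.01,0],"twist":[0,0,0],"grip":0},{"delta_pos":[-0.06,-0.02,0],"twist":[0,0,0],"grip":0},{"delta_pos":[-0.08,-0.02,0],"twist":[0,0,0],"grip":0},{"delta_pos":[-0.08,-0.02,0],"twist":[0,0,0],"grip":0},{"delta_pos":[-0.08,-0.02,0],"twist":[0,0,0],"grip":0}]';python3 f.py
```

```text
time_s: 29.65
ee_pos: [573.4, 145.7, 43.5]
ee_rot: [-90.0, -0.0, -160.8]
force: [4.6, 1.1, -0.7]
gripper_width: 14.8
t 29.85 F [ 4.77  1.63 -1.14] Fx_cast 5.04 sd [0.34 0.32 0.52] P [ 5.7340e+02  1.4569e+02  4.3520e+01 -9.0000e+01 -2.0000e-02 -1.6078e+02] along ex 589.42 w 14.6 torque [ 0.24 -1.09 -0.06]
time_s: 30.35
ee_pos: [573.6, 145.8, 43.6]
ee_rot: [-90.0, -0.1, -160.8]
force: [3.2, 1.4, -2.1]
gripper_width: 14.6
t 30.55 F [ 3.3   0.21 -2.76] Fx_cast 3.19 sd [0.45 0.27 0.41] P [ 5.7358e+02  1.4579e+02  4.3650e+01 -9.0000e+01 -1.0000e-01 -1.6078e+02] along ex 589.62 w 14.6 torque [ 0.02 -0.49  0.02]
```

```bash
python3 -m pendant '[{"delta_pos":[-0.03,-0.03,0],"twist":[0,0,0],"grip":0},{"delta_pos":[-0.06,-0.06,0],"twist":[0,0,0],"grip":0},{"delta_pos":[-0.08,-0.08,0],"twist":[0,0,0],"grip":0},{"delta_pos":[-0.1,-0.1,0],"twist":[0,0,0],"grip":0},{"delta_pos":[-0.12,-0.1,0],"twist":[0,0,0],"grip":0}]';python3 f.py; python3 tilt.py 11
```

```text
time_s: 31.05
ee_pos: [574.8, 146.4, 45.0]
ee_rot: [-90.0, -0.1, -160.8]
force: [-0.6, -0.4, -1.3]
gripper_width: 14.6
t 31.25 F [-0.27 -0.4  -1.27] Fx_cast -0.39 sd [0.09 0.5  0.54] P [ 5.7514e+02  1.4644e+02  4.5020e+01 -9.0010e+01 -3.0000e-02 -1.6078e+02] along ex 591.3 w 14.6 torque [-0.09  0.15 -0.02]
stock 3027 slope x,y [-0.0021  0.0021] z at a=27 102.63 a range -40.1 42.8 b -8.9 9.0
upper 1800 slope x,y [-0.0033  0.0001] z at a=27 74.89 a range 0.5 24.7 b -29.0 32.0
```

View pics/w11z.png

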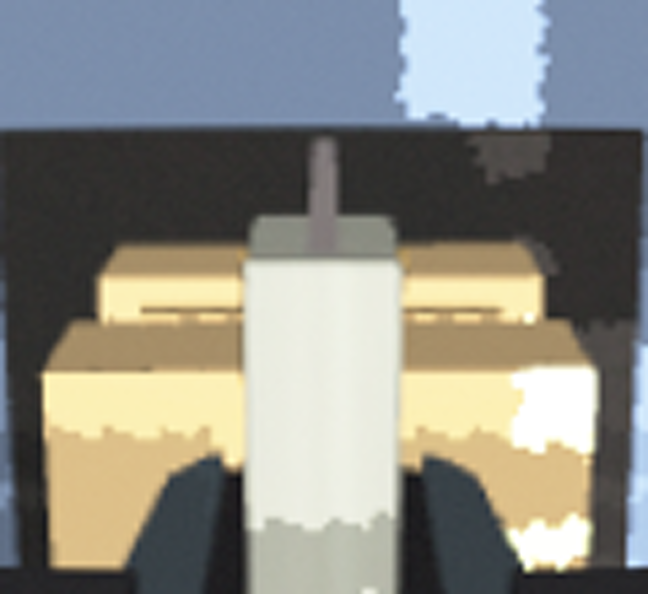

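```bash
python3 - <<'E'
from h import *
import pickle
c=pickle.load(open("pics/wrist11.pkl","rb"));y=np.radians(19.2);ex=np.array([np.cos(y),np.sin(y),0]);ey=np.array([-ex[1],ex[0],0])
f=lambda u,v:np.array([u/5.4+260-.4,v/5.4+130-.4])
for lab,z,pts in [("u75",75,[(45,371),(597,367)]),("u51",51,[(78,322),(573,321)]),("l27",27,[(100,276),(545,275)]),("l3",3,[(118,243),(525,242)])]:
    X=onplane(c,[f(*q) for q in pts],z); print(lab,(X@ex).round(2),(X@ey).round(2))
# sub-pixel edges by intensity gradient along columns
p=cv2.imread("pics/wrist11.png").astype(float); 
for lab,z,r0,r1,chan in [("u75",75,194,203,2),("u51",51,186,193,2),("l27",27,177,185,2),("l3",3,171,178,2)]:
    for (u0,u1) in [(283,302),(338,352)]:
        g=p[r0:r1,u0:u1,chan].mean(1); dd=abs(np.diff(g)); v=r0+.5+(dd*np.arange(len(dd))).sum()/dd.sum(); X=onplane(c,[[(u0+u1-1)/2,v]],z); print(lab,u0,round(v,2),(X@ex).round(2),g.round(0))
plan([588,151,49],-160.8)
E
```

```text
u75 [615.74 616.24] [-17.77 -79.73]
u51 [615.55 615.72] [-18.11 -80.52]
l27 [616.33 616.51] [-17.83 -80.05]
l3 [616.37 616.56] [-17.5  -80.07]
u75 283 198.17 [615.84] [166. 166. 166. 171. 191. 250. 252. 252. 252.]
u75 338 198.01 [615.95] [165. 166. 166. 173. 202. 250. 252. 252. 252.]
u51 283 187.8 [616.53] [239. 173. 234. 216. 171. 166. 166.]
u51 338 187.56 [616.71] [237. 157. 221. 202. 166. 166. 166.]
l27 283 180.62 [616.36] [166. 166. 166. 180. 227. 250. 252. 252.]
l27 338 180.63 [616.37] [166. 166. 166. 180. 227. 251. 252. 252.]
l3 283 174.87 [616.1] [ 48.  49.  48.  65. 109. 159. 166.]
l3 338 174.57 [616.38] [ 47.  47.  47.  75. 133. 162. 166.]
delta cm [-1.341 -0.394 -0.012] twist [0.01 0.01 0.  ] t 31.4 F [-0.4  -0.02 -1.07] ee [575.38 146.47  45.06] [ -90.01   -0.   -160.79] w 14.26
```

The square is clear of both casts. The backs measure flush to about 0.6 mm, with the upper slightly forward, against a limit of 1.5 mm. I'll withdraw and take the square back.

```bash
python3 -m pendant '[{"delta_pos":[-0.3,-0.1,0],"twist":[0,0,0],"grip":0},{"delta_pos":[-0.6,-0.2,0],"twist":[0,0,0],"grip":0},{"delta_pos":[-0.9,-0.3,0],"twist":[0,0,0],"grip":0},{"delta_pos":[-1.2,-0.4,0],"twist":[0,0,0],"grip":0},{"delta_pos":[-1.3,-0.5,0],"twist":[0,0,0],"grip":0}]';python3 -m pendant '[{"delta_pos":[0,-1,0],"twist":[0,0,0],"grip":0},{"delta_pos":[0,-3.5,0],"twist":[0,0,0],"grip":0},{"delta_pos":[0,-6.5,0],"twist":[0,0,0],"grip":0},{"delta_pos":[0,-9,0],"twist":[0,0,0],"grip":0},{"delta_pos":[0,-10.5,0],"twist":[0,0,0],"grip":0}]';python3 -c "
from h import *
plan([585.9,-175.3,153],-166.8)"
```

```text
time_s: 31.9
ee_pos: [588.2, 150.9, 50.2]
ee_rot: [-90.0, 0.0, -160.8]
force: [-0.5, -0.3, -2.5]
gripper_width: 14.7
time_s: 32.4
ee_pos: [588.7, 151.0, 158.4]
ee_rot: [-90.0, 0.2, -160.8]
force: [-0.1, 0.2, -2.5]
gripper_width: 14.6
delta cm [11.008  0.503 30.717] twist [-0.01  6.02 -0.25] t 32.4 F [-0.11  0.16 -2.49] ee [588.73 150.98 158.38] [ -89.98    0.24 -160.78] w 14.6
```

```bash
python3 -m pendant '[{"delta_pos":[1.1,0,3],"twist":[0,1,0],"grip":0},{"delta_pos":[2.6,0,7.2],"twist":[0,2,0],"grip":0},{"delta_pos":[4.1,0,11.4],"twist":[0,3,0],"grip":0},{"delta_pos":[5.6,0,15.6],"twist":[0,4,0],"grip":0},{"delta_pos":[7,0,19.6],"twist":[0,5,0],"grip":0}]' ;python3 -c "
from h import *
plan([585.9,-175.3,153],-166.8)"
```

```text
time_s: 32.9
ee_pos: [585.8, -59.2, 156.0]
ee_rot: [-90.0, 0.1, -165.8]
force: [0.8, -0.4, -1.6]
gripper_width: 14.8
delta cm [ 2.839  0.303 11.262] twist [-0.02  0.98 -0.05] t 32.9 F [ 0.79 -0.39 -1.56] ee [585.84 -59.15 156.01] [-8.9980e+01  5.0000e-02 -1.6582e+02] w 14.8
```

```bash
python3 -m pendant '[{"delta_pos":[1,0,3.9],"twist":[0,0.5,0],"grip":0},{"delta_pos":[1.9,0,7.5],"twist":[0,1,0],"grip":0},{"delta_pos":[2.5,0,10],"twist":[0,1,0],"grip":0},{"delta_pos":[2.84,0,11.2],"twist":[0,1,0],"grip":0},{"delta_pos":[2.84,0,11.2],"twist":[0,1,0],"grip":0}]' ;python3 -m pendant '[{"delta_pos":[0,0,0],"twist":[0,0,0],"grip":0},{"delta_pos":[0,0,0],"twist":[0,0,0],"grip":0},{"delta_pos":[0,0,0],"twist":[0,0,0],"grip":0},{"delta_pos":[0,0,0],"twist":[0,0,0],"grip":0},{"delta_pos":[0,0,0],"twist":[0,0,0],"grip":0}]' ;python3 f.py; python3 -c "
from h import *
grab('wrist','12');plan([585.9,-175.3,153],-166.8)"
```

```text
time_s: 33.4
ee_pos: [585.9, -174.0, 155.4]
ee_rot: [-90.0, 0.0, -166.9]
force: [0.2, -0.2, -1.4]
gripper_width: 15.0
time_s: 33.9
ee_pos: [586.2, -172.3, 155.1]
ee_rot: [-90.0, 0.0, -166.7]
force: [1.0, 0.1, -0.6]
gripper_width: 14.5
t 34.1 F [ 0.19  0.24 -1.94] Fx_cast 0.26 sd [0.61 0.63 0.31] P [ 586.13 -172.66  155.03  -90.01    0.   -166.76] along ex 496.75 w 14.9 torque [-0.1   0.19 -0.03]
delta cm [0.075 0.204 0.229] twist [ 0.    0.01 -0.  ] t 34.15 F [-0.78  0.53 -1.51] ee [ 586.11 -172.9   155.04] [ -90.      0.   -166.79] w 14.52
```

View pics/wrist12.png

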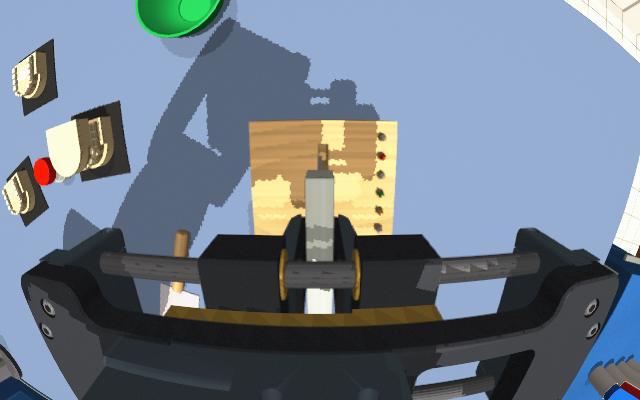

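```bash
python3 -m pendant '[{"delta_pos":[0.06,0,0.22],"twist":[0,0,0],"grip":0},{"delta_pos":[0.06,0.5,0.22],"twist":[0,0,0],"grip":0},{"delta_pos":[0.06,1,0.22],"twist":[0,0,0],"grip":0},{"delta_pos":[0.06,1.5,0.22],"twist":[0,0,0],"grip":0},{"delta_pos":[0.06,1.5,0.22],"twist":[0,0,0],"grip":0}]';python3 -m pendant '[{"delta_pos":[0,0,0],"twist":[0,0,0],"grip":0},{"delta_pos":[0,0,0],"twist":[0,0,0],"grip":0},{"delta_pos":[0,0,0],"twist":[0,0,0],"grip":0},{"delta_pos":[0,0,0],"twist":[0,0,0],"grip":0},{"delta_pos":[0,0,0],"twist":[0,0,0],"grip":0}]' ;python3 f.py
```

```text
time_s: 34.65
ee_pos: [585.3, -175.0, 138.7]
ee_rot: [-90.1, -0.1, -166.8]
force: [-0.3, 0.1, -1.4]
gripper_width: 14.2
time_s: 35.15
ee_pos: [586.1, -175.2, 140.2]
ee_rot: [-90.0, 0.0, -166.8]
force: [1.1, -0.1, -0.5]
gripper_width: 14.6
t 35.35 F [ 0.16 -0.01 -1.89] Fx_cast 0.15 sd [0.64 0.47 0.46] P [ 5.8604e+02 -1.7520e+02  1.4010e+02 -9.0000e+01  1.0000e-02 -1.6678e+02] along ex 495.83 w 14.6 torque [-0.04  0.17 -0.01]
```

```bash
python3 -m pendant '[{"delta_pos":[0,1,0],"twist":[0,0,0],"grip":0},{"delta_pos":[0,2.2,0],"twist":[0,0,0],"grip":0},{"delta_pos":[0,3.2,0],"twist":[0,0,0],"grip":0},{"delta_pos":[0,4,0],"twist":[0,0,0],"grip":0},{"delta_pos":[0,4.5,0],"twist":[0,0,0],"grip":0}]';python3 f.py;python3 tilt.py 13
```

```text
time_s: 35.85
ee_pos: [585.4, -175.0, 93.5]
ee_rot: [-90.1, -0.1, -166.8]
force: [0.5, 0.2, -1.0]
gripper_width: 14.6
t 36.05 F [-0.26  0.28 -1.47] Fx_cast -0.15 sd [0.59 0.35 0.1 ] P [ 5.8569e+02 -1.7509e+02  9.4210e+01 -9.0040e+01 -6.0000e-02 -1.6679e+02] along ex 495.53 w 14.9 torque [-0.08  0.17 -0.  ]
stock 11 slope x,y [18.7056 -3.299 ] z at a=27 -184.65 a range 41.7 42.3 b -3.5 -0.8
upper 2819 slope x,y [-0.0004 -0.0009] z at a=27 74.94 a range -23.2 34.0 b -32.0 32.0
```

```bash
python3 -c "
import cv2,numpy as np
a=cv2.imread('pics/scene13.png')[190:330,110:270];b=cv2.imread('pics/side13.png')[190:330,270:430]
cv2.imwrite('pics/c13b.png',cv2.resize(np.hstack([a,b]),None,fx=2.4,fy=2.4,interpolation=cv2.INTER_CUBIC))"
```

```text
(no output)
```

View pics/c13b.png

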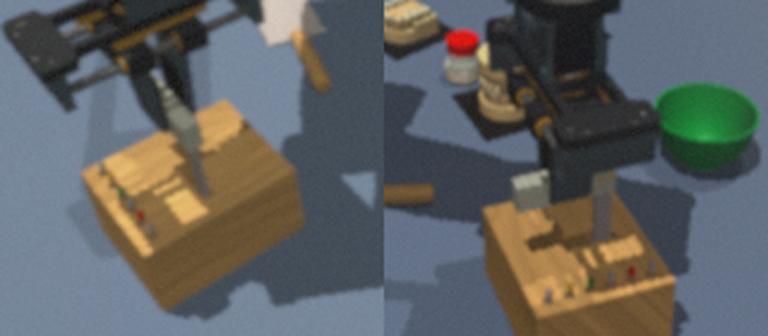

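The blade has entered the slot with no side force. I'll lower the rest.

```bash
python3 -m pendant '[{"delta_pos":[0,1,0],"twist":[0,0,0],"grip":0},{"delta_pos":[0,2,0],"twist":[0,0,0],"grip":0},{"delta_pos":[0,3,0],"twist":[0,0,0],"grip":0},{"delta_pos":[0,4,0],"twist":[0,0,0],"grip":0},{"delta_pos":[0,4.7,0],"twist":[0,0,0],"grip":0}]';python3 f.py;python3 -m pendant '[{"delta_pos":[0,0.1,0],"twist":[0,0,0],"grip":0},{"delta_pos":[0,0.2,0],"twist":[0,0,0],"grip":0},{"delta_pos":[0,0.25,0],"twist":[0,0,0],"grip":0},{"delta_pos":[0,0.25,0],"twist":[0,0,0],"grip":0},{"delta_pos":[0,0.25,0],"twist":[0,0,0],"grip":0}]';python3 f.py
```

```text
time_s: 36.7
ee_pos: [585.4, -175.0, 46.5]
ee_rot: [-90.1, -0.1, -166.8]
force: [0.1, -0.3, -1.8]
gripper_width: 15.0
t 36.9 F [-0.1   0.15 -1.28] Fx_cast -0.05 sd [0.31 0.46 0.44] P [ 5.8538e+02 -1.7498e+02  4.6780e+01 -9.0060e+01 -1.0000e-01 -1.6678e+02] along ex 495.27 w 14.8 torque [-0.07  0.19 -0.06]
time_s: 37.4
ee_pos: [586.1, -175.2, 45.7]
ee_rot: [-90.0, 0.0, -166.8]
force: [-0.4, -0.4, -1.2]
gripper_width: 14.5
t 37.6 F [-0.01  0.16 -1.83] Fx_cast 0.04 sd [0.5  0.69 0.24] P [ 5.8607e+02 -1.7520e+02  4.5620e+01 -9.0000e+01  1.0000e-02 -1.6678e+02] along ex 495.85 w 14.6 torque [-0.03  0.22  0.01]
```

```bash
python3 -m pendant '[{"delta_pos":[0,0.05,0],"twist":[0,0,0],"grip":0},{"delta_pos":[0,0.1,0],"twist":[0,0,0],"grip":0},{"delta_pos":[0,0.15,0],"twist":[0,0,0],"grip":0},{"delta_pos":[0,0.2,0],"twist":[0,0,0],"grip":0},{"delta_pos":[0,0.2,0],"twist":[0,0,0],"grip":0}]';python3 f.py
```

```text
time_s: 38.1
ee_pos: [585.9, -175.2, 43.4]
ee_rot: [-90.0, -0.0, -166.8]
force: [0.5, 0.6, -1.7]
gripper_width: 14.9
t 38.3 F [ 0.16  0.04 -1.44] Fx_cast 0.16 sd [0.31 0.68 0.34] P [ 586.03 -175.18   43.52  -90.      0.   -166.79] along ex 495.82 w 14.7 torque [-0.06  0.22  0.01]
```

```bash
python3 -m pendant '[{"delta_pos":[0,0.03,0],"twist":[0,0,0],"grip":0},{"delta_pos":[0,0.06,0],"twist":[0,0,0],"grip":0},{"delta_pos":[0,0.06,0],"twist":[0,0,0],"grip":0},{"delta_pos":[0,0.06,0],"twist":[0,0,0],"grip":0},{"delta_pos":[0,0.06,0],"twist":[0,0,0],"grip":0}]';python3 f.py
```

```text
time_s: 38.8
ee_pos: [586.1, -175.2, 43.3]
ee_rot: [-90.0, 0.0, -166.8]
force: [-0.6, 0.0, 2.2]
gripper_width: 14.4
t 39.0 F [-0.89  0.31  3.65] Fx_cast -0.73 sd [0.33 0.48 0.32] P [ 5.8610e+02 -1.7521e+02  4.3280e+01 -8.9990e+01  2.0000e-02 -1.6679e+02] along ex 495.88 w 14.5 torque [0.01 0.48 0.04]
```

The stock is resting on the block, with Fz up and z equal to the grasp height. I'll open the gripper and retreat.

```bash
python3 -m pendant '[{"delta_pos":[0,0,0],"twist":[0,0,0],"grip":25},{"delta_pos":[0,0,0],"twist":[0,0,0],"grip":45},{"delta_pos":[0,0,0],"twist":[0,0,0],"grip":45},{"delta_pos":[0,0,0],"twist":[0,0,0],"grip":45},{"delta_pos":[0,0,0],"twist":[0,0,0],"grip":45}]' 20;python3 f.py; python3 -m pendant '[{"delta_pos":[0,-0.5,0],"twist":[0,0,0],"grip":45},{"delta_pos":[0,-1.5,0],"twist":[0,0,0],"grip":45},{"delta_pos":[0,-3,0],"twist":[0,0,0],"grip":45},{"delta_pos":[0,-6,0],"twist":[0,0,0],"grip":45},{"delta_pos":[0,-9,0],"twist":[0,0,0],"grip":45}]';python3 -m pendant '[{"delta_pos":[2,-2,0],"twist":[0,0,0],"grip":45},{"delta_pos":[5,-3,0],"twist":[0,0,0],"grip":45},{"delta_pos":[6,-3,0],"twist":[0,0,0],"grip":45},{"delta_pos":[6,-3,0],"twist":[0,0,0],"grip":45},{"delta_pos":[6,-3,0],"twist":[0,0,0],"grip":45}]';python3 - <<'E'
from h import *
c,p,d=grab('wrist','14'); W=world(c,d,True)
for z,t,lab in ((101,6,'stock'),(88,20,'block')):
    m=((abs(W[...,2]-z)<t)&(np.hypot(W[...,0]-597,W[...,1]+174)<100)).astype(np.uint8)
    cn=max(cv2.findContours(m,cv2.RETR_EXTERNAL,cv2.CHAIN_APPROX_NONE)[0],key=len)[:,0]
    print(lab,np.median(W[m>0][:,2]),cv2.minAreaRect(onplane(c,cn,101 if lab=='stock' else 75)[:,:2].astype(np.float32)))
plan([551,138,160],-162)
E
```

```text
time_s: 39.5
ee_pos: [586.0, -175.2, 42.8]
ee_rot: [-90.0, -0.0, -166.8]
force: [-0.4, 0.3, -0.1]
gripper_width: 41.5
t 39.7 F [-0.14 -0.12 -0.1 ] Fx_cast -0.17 sd [0.41 0.39 0.32] P [ 586.02 -175.19   42.87  -90.01    0.   -166.78] along ex 495.81 w 41.1 torque [-0.07  0.17  0.02]
time_s: 40.2
ee_pos: [585.9, -175.2, 134.5]
ee_rot: [-90.0, -0.0, -166.8]
force: [-0.5, -1.2, 0.4]
gripper_width: 40.7
time_s: 40.7
ee_pos: [528.1, -188.8, 162.7]
ee_rot: [-90.0, 0.0, -166.8]
force: [0.6, -0.5, -0.5]
gripper_width: 41.1
stock 100.93092673684583 ((584.6259765625, -173.62127685546875), (85.06073760986328, 14.658939361572266), 13.006364822387695)
block 75.0744085167894 ((595.3827514648438, -172.06442260742188), (119.65878295898438, 140.99896240234375), 13.236007690429688)
delta cm [ -9.688   0.263 -31.281] twist [ 0.03 -4.78 -0.01] t 40.75 F [0.39 0.27 0.26] ee [ 528.24 -188.68  162.45] [-9.0030e+01  1.0000e-02 -1.6678e+02] w 41.11
```

View pics/wrist14.png

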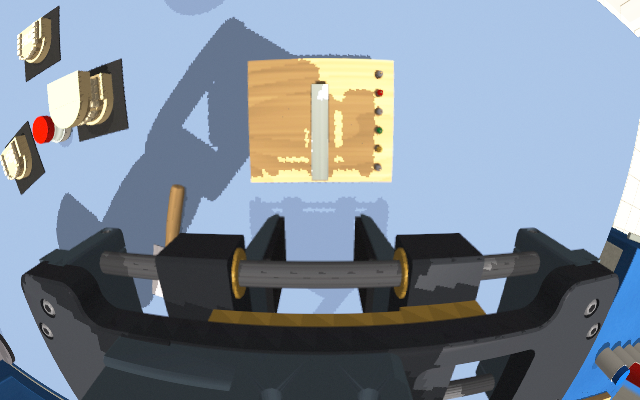

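The square is back in its slot: its stock centre is (-10.8, +0.9) in the block frame, against a nominal (-10, 0). The stock shows at cols 311–329, rows 83–181. One last look at the casts from behind.

```bash
python3 -m pendant '[{"delta_pos":[-2.8,0,-4],"twist":[0,-1,0],"grip":45},{"delta_pos":[-5.5,0,-8],"twist":[0,-2,0],"grip":45},{"delta_pos":[-8,0,-12],"twist":[0,-3,0],"grip":45},{"delta_pos":[-10.5,0,-16],"twist":[0,-4,0],"grip":45},{"delta_pos":[-13,0,-20],"twist":[0,-5,0],"grip":45}]';python3 -c "
from h import *
plan([595,155,150],-160.8)"
```

```text
time_s: 41.25
ee_pos: [609.5, 38.0, 162.0]
ee_rot: [-90.0, -0.0, -161.7]
force: [0.5, 0.0, 1.2]
gripper_width: 41.3
delta cm [ -2.297   1.2   -11.56 ] twist [ 0.02 -0.91  0.04] t 41.25 F [0.47 0.03 1.16] ee [609.48  38.03 161.96] [-9.0020e+01 -4.0000e-02 -1.6171e+02] w 41.33
```

```bash
python3 -m pendant '[{"delta_pos":[-0.8,0.4,-4],"twist":[0,-0.5,0],"grip":45},{"delta_pos":[-1.6,0.8,-8],"twist":[0,-0.9,0],"grip":45},{"delta_pos":[-2.3,1.2,-11.5],"twist":[0,-0.9,0],"grip":45},{"delta_pos":[-2.3,1.2,-11.5],"twist":[0,-0.9,0],"grip":45},{"delta_pos":[-2.3,1.2,-11.5],"twist":[0,-0.9,0],"grip":45}]';python3 -m pendant '[{"delta_pos":[0,0,0],"twist":[0,0,0],"grip":45},{"delta_pos":[0,0,0],"twist":[0,0,0],"grip":45},{"delta_pos":[0,0,0],"twist":[0,0,0],"grip":45},{"delta_pos":[0,0,0],"twist":[0,0,0],"grip":45},{"delta_pos":[0,0,0],"twist":[0,0,0],"grip":45}]';python3 -c "
from h import *
c,p,d=grab('wrist','15')
cv2.imwrite('pics/w15z.png',cv2.resize(p[140:240,260:380],None,fx=6,fy=6,interpolation=cv2.INTER_CUBIC)[:,:,::-1])
grab('scene','15');grab('side','15')"
```

```text
time_s: 41.75
ee_pos: [594.5, 153.0, 149.9]
ee_rot: [-90.0, -0.1, -160.7]
force: [0.1, -0.4, 0.0]
gripper_width: 41.3
time_s: 42.25
ee_pos: [594.5, 151.4, 151.1]
ee_rot: [-90.0, 0.0, -160.9]
force: [-0.1, -0.1, 0.1]
gripper_width: 41.0
```

View pics/w15z.png

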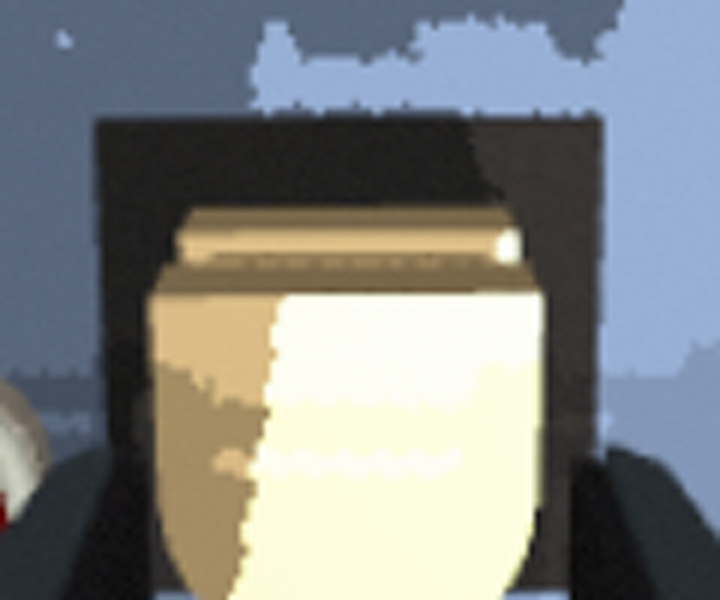

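View pics/scene15.png

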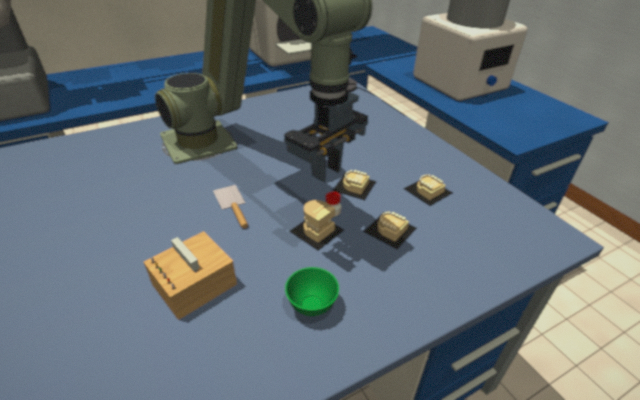

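```bash
python3 - <<'E'
from h import *
import pickle
c=pickle.load(open("pics/wrist15.pkl","rb"));y=np.radians(19.2);ex=np.array([np.cos(y),np.sin(y),0]);ey=np.array([-ex[1],ex[0],0])
f=lambda u,v:np.array([u/6+260-.4,v/6+140-.4])
for lab,z,pts in [("u75",75,[(149,294),(543,293)]),("u51",51,[(166,265),(530,264)]),("l27",27,[(176,230),(522,230)]),("l3",3,[(190,208),(515,207)])]:
    X=onplane(c,[f(*q) for q in pts],z); print(lab,(X@ex).round(2),(X@ey).round(2))
p=cv2.imread("pics/wrist15.png").astype(float)
for lab,z,r0,r1 in [("u75",75,184,193),("l27",27,175,181),("l3",3,170,177)]:
    for u0,u1 in [(290,304),(309,335)]:
        g=p[r0:r1,u0:u1,2].mean(1); print(lab,g.round())
        dd=abs(np.diff(g)); v=r0+.5+(dd*np.arange(len(dd))).sum()/dd.sum(); print(v,(onplane(c,[[(u0+u1-1)/2,v]],z)@ex).round(2))
E
```

```text
u75 [616.11 616.14] [-17.37 -79.87]
u51 [615.44 615.48] [-17.66 -79.97]
l27 [616.66 616.51] [-17.12 -80.65]
l3 [616.15 616.21] [-17.57 -81.34]
u75 [140. 120. 120. 120. 120. 184. 215. 219. 219.]
188.15511057979677 [616.5]
u75 [139. 120. 121. 121. 119. 239. 253. 253. 253.]
188.1029887920299 [616.49]
l27 [110. 114. 117. 153. 193. 217.]
178.22404554588078 [616.28]
l27 [120. 121. 120. 168. 207. 220.]
178.14887857695282 [616.27]
l3 [ 31.  32.  32.  32.  61. 110. 114.]
174.17795138888889 [616.22]
l3 [ 32.  31.  32.  35.  72. 120. 121.]
173.97710740265296 [616.35]
```

The final look shows the backs flush to about 0.5 mm and parallel, with the jar, bowl and spatula where they were. Handing in.

```bash
python3 -c "
from workcell import job,state
print(job.job_done(), state()['time_s'])"
```

```text
the job is handed in; nothing more can be done
the job is handed in; nothing more can be done
```

I squared the upper cast to the lower one with the square, put the square back in its slot, and handed in at about 42 s. No verdict was reported.

**What I did:**
- The first grasp closed above the stock because the real fingertips sit about 37 mm above the reported TCP. I measured this in two views, reopened and gripped correctly.
- The blade slid the upper cast about 4.5 mm with around 1.2 N until it also met the lower back.
- I then pressed and held for well over a second at about 8–9 N net pull and about 7–8 N down, far below 25 N.
- I eased off the press before the pull, so the stock would not drag the cast back.

**Last checks:**
- **Backs:** flush to about 0.5 mm. Individual edge readings scatter by about 1 mm, roughly the calibration limit. There was no visible turn, and sideways it was within about 1 mm.
- **Tilt while pressing:** the stock tilted about 0.01 rad against the base at the hardest pull, against a limit of 0.04 rad.
- **Square in the block:** about 0.8 mm along and 0.9 mm across from nominal, with the stock down on the block and released.
- **Other objects:** the jar, bowl and spatula look unmoved in the pictures.

**Not measured:** how the hold force split between the upper and lower backs. I pulled harder so the lower back would clear 2 N.

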